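Turn a nested case tray so that it stacks over a dental cast and snap it home

ROBOT

A 6-joint arm with a two-finger parallel gripper is mounted at the origin on a cart in front of the work surface, level with it; the furniture and walls round the work are solid. World frame = base frame: x ahead of the robot, y to its left, z up, the work surface at z = 0. Lengths are in m, angles in rad, forces in N, time in s.
With the tool pointing down it reaches from about 0.3 to 0.875 m from the base axis. Payload 6.4 kg.
Tool frame: the origin (TCP) lies midway between the tips of the shut fingers; the grasp point (between the pads) lies 19 mm behind it; y points along the fingers, z is the direction in which the jaws open and shut, and the axes are right-handed (so a half turn about y gives the same grasp; the last joint's range is limited). The gripper opens to 85 mm and grips with 20 to 120 N. Pads are 22 mm wide; open, the fingers measure 114 mm over their backs; the gripper's body (76 mm by 85 mm) begins 54 mm behind the grasp point. The pads swing forward as they close: fully open they stand 13 mm farther back than shut.
Start: joints at [0.968, 0.181, 1.607, -0, 1.354, -0.206], TCP at [0.222, 0.53, 0.231] pointing down, gripper open.
Joint ranges: [-2.99, 2.99], [-0.89, 2.07], [0.3, 2.58], [-1.14, 4.28], [0, 2.63], [-3.12, 3.12]. Speed limits (rad/s): [2.57, 2.57, 3.01, 3.14, 3.14, 3.14].

INTERFACE

Orientations are given as a unit quaternion [x, y, z, w].
In Python, from bench import get_state, snapshot, close_job gives the robot as it stands. The module is installed in compiled form; this text tells all that it offers.
- The arm moves only by the tool drive_tool, never from a script. Its argument "deltas" is a list of rows, each a list of 6 numbers: the shift along the tool's x, y, z in m, then the turn, a rotation vector about the tool's x, y, z in rad. In form: [[tx, ty, tz, wx, wy, wz], ...]. A call has 1 to 10 rows; each row is the pose to reach, as a shift and turn from the pose measured when the call began, along the tool's axes at that moment; what a row does not reach only later rows make up. A row lasts 1/10 s, in which the tool goes at most 50 mm and 8.59 degrees, less where a joint would pass 70% of its speed; a pose out of reach is approached as far as the arm can. A call with a gripper value outside its range is refused whole. "gripper" is the finger opening in m, from 0 to 0.0854, set as the call begins (left out, the last holds). The fingers move at their own pace and stop on an object; "grip_force" is the grip in N (left out, the last holds). Time passes only in rows, so rows that repeat a pose let the fingers close. It gives the time, the measured TCP pose, the force and the opening at its end, in the units of the state.
- get_state(): the state, without advancing time (a new reading comes with each control period).
- snapshot(name): name is "scene" or "top" or "wrist"; returns a dict with "pixels" (480x640x3 uint8, red, green, blue), "fx", "fy", "cx", "cy" (pixels), "world_to_cam" (4x4, takes a point from world to camera coordinates); the wrist camera has in their place "hand_eye" (4x4, takes a point from camera to tool coordinates, whose origin is the TCP and whose axes are the tool frame's). Camera axes: x right, y up, looking along -z (the intrinsics and any distortion apply to the point x, -y, -z); pixel columns grow to the right and rows downward; lengths in m; the calibration is good to about 2 mm. A picture is of the moment at which its call begins: read the wrist's pose just before it. There is no depth.
- close_job(): hands the job in, once; it reports no verdict.
The state is a dict: "clock": time; "joint_positions": joint angles; "dq": joint speeds; "joint_efforts": joint torques, N m; "tool_pos": TCP position; "tcp_rot": TCP orientation; "contact_force": force on the tool from outside, world axes, zero at the start; "wrist_torque": the same for the moment, N m; "finger_gap": opening from 0.0 (shut) to 1.0 (fully open).
Only numpy, scipy, OpenCV 4.12 (cv2) and the standard library are available. Lean on these libraries where they do the work, as an engineer would, in place of code of your own. Each camera call takes 0.05 s, during which the arm holds its last target.

TASK

Two identical case trays stand nested one in the other on the bench. Lift the upper tray out and put it aside, stand the white dental cast upright on the floor of the lower tray, in the middle between the stacking lugs, then put the upper tray back turned half round end for end, so that it stacks on the lugs above the cast instead of nesting, and press it down until all four catches have snapped and it sits fully home and level. Never let the upper tray bear on the cast, and leave the other things on the bench where they are.

Things in the scene. Friction and masses are not known exactly. Their poses are not given: they have to be found in the camera images.
- lower_tray_mid (a point): Lower of two identical pale grey plastic case trays, 169 x 121 x 64 mm, 0.22 kg. Centre of the tray, 32 mm above its underside. z up, y across, x lengthwise towards the label end, where the middle 56 mm of the rim is cut down from 64 to 51 mm height and bears a blank card. Clear floor 127 x 79 mm, its upper face 12 mm above the underside; walls lean outwards up to a ledge 43 mm up, inside the rim.
- lower_tray_lug (a point): Top of one of the lower tray's four lugs, 50 mm above the tray's underside: shelves 18 mm long (x) at x = +51 and -25 mm on both long sides, reaching inwards to y = +-35 mm. This one is at x = -25, y = +40 mm. On each lug stands a small sprung steel catch between two guides; top of the catch 62 mm above the underside. Each tray has the same lugs.
- upper_tray_mid (a point): Centre of the upper tray, identical to the lower one, same axes. At the start it is nested, facing the same way, rim on rim, 24 mm above the lower tray's centre. Set down centred and turned half round (x axes opposed) it first rests on the four catches, 46 to 49 mm above; pressed home it snaps down to 41 mm, floor edge on the lugs. Held by one rim it may sag or swing a few degrees.
- upper_tray_rim (a point): Place to grip the upper tray: half-way up the rim in one long side (x = +6, y = +56 mm from the tray's centre, 20 mm above it). The rim is an upright band 9 mm thick and 24 mm high all round, outer faces at x = +-84.6, y = +-60.6 mm. The other long side (y = -56) is as good. A lug sticks inwards 22 mm to one side (-x) and 36 mm to the other of this point (near faces).
- upper_tray_foot (a point): Lower end of one of the four feet under the upper tray, 9 mm high, 7 mm wide (y = +-38 mm), from x = -40.5 to -36.5 and from 7 to 14.5 mm; this one is at x = 10.7, y = 38. Stacked, the feet stand between the lower lugs with only 1.5 mm play each way along x; a foot that lands on a lug holds the tray about 50 mm up or aslant, and it will not go home. Sideways play is also 1.5 mm.
- upper_tray_floor (a point): On the upper face of the upper tray's floor (20 mm below the tray's centre, 13 mm from it along -x): when stacked, the middle over the four catches. Pressing here with the closed fingers, about 10 to 22 N, makes the catches give way and snap over the floor edge: the tray drops 7 mm and then stands hard. If one end stays up, press nearer that end. Its own weight is not enough.
- cast_mid (a point): White plaster dental cast (a horseshoe jaw on a base), 56 mm along x, 60 mm along y, 28 mm high, 0.085 kg. The point is its centre, 14 mm above its flat underside; z is up. Grasp it across its y sides, 60 mm apart. It stands on the bench, about 0.4 m to the left or right of the trays; the bench between them is clear. It fits between the lugs either way round when its y axis lies along the tray's length.
- orange_cast_mid (a point): Bystander: orange cast on a clear base, 56 x 66 x 40 mm, at the back of the bench; the point is its centre.
- pen_mid (a point): Bystander: blue pen, 179 mm long, 8 mm thick, lying along the front edge of the bench; the point is its middle.
- jar: Bystander: powder jar with white lid, 48 mm across, 58 mm high; origin at the centre of its underside.
- bowl: Bystander: green mixing bowl, 120 mm across, 64 mm high; origin at the centre of its underside.

How it is judged:
On the way, in this order (a step that is already met when the one before it is completed fails the run):
1. the upper tray is lifted out and put down clear of the lower tray (horizontal distance between upper_tray_mid and lower_tray_mid above 0.12 m and height (world z) of upper_tray_mid below 0.045 m and angle between upper_tray_mid's own z axis and vertical below 0.1 rad), for 0.2 s.
2. the cast stands upright on the floor of the lower tray (x of cast_mid in the frame of lower_tray_mid between -0.035 and 0.035 m and y of cast_mid in the frame of lower_tray_mid between -0.012 and 0.012 m and z of cast_mid in the frame of lower_tray_mid between -0.01 and -0.001 m and angle between cast_mid's own z axis and vertical below 0.08 rad and contact force between cast and the fingers below 0.2 N), for 0.2 s.
At the end, for the whole second after the job is handed in: Upper tray home on the lower lugs (38.5 to 43 mm above the lower tray, within 4 mm along x and y, parallel within 0.025 rad), lower tray flat on the bench, cast upright (0.08 rad) on its floor within 35 mm of the middle lengthways and 12 mm across, all at rest (z of upper_tray_mid in the frame of lower_tray_mid between 0.0385 and 0.043 m and x of upper_tray_mid in the frame of lower_tray_mid between -0.004 and 0.004 m and y of upper_tray_mid in the frame of lower_tray_mid between -0.004 and 0.004 m and angle between the z axis of upper_tray_mid and the z axis of lower_tray_mid, either way round below 0.025 rad and angle between the x axis of upper_tray_mid and the x axis of lower_tray_mid, either way round below 0.06 rad and x of cast_mid in the frame of lower_tray_mid between -0.035 and 0.035 m and y of cast_mid in the frame of lower_tray_mid between -0.012 and 0.012 m and z of cast_mid in the frame of lower_tray_mid between -0.01 and -0.001 m and angle between cast_mid's own z axis and vertical below 0.08 rad and angle between lower_tray_mid's own z axis and vertical below 0.03 rad and height (world z) of lower_tray_mid below 0.036 m and linear speed of each of upper_tray, cast below 0.02 m/s); the robot touches nothing.
It fails at once if the upper tray bears on the cast (contact force between upper_tray and cast above 3 N).
It fails at once if the orange cast, pen, jar or bowl is moved more than 30 mm (distance of any of orange_cast_mid, pen_mid, jar, bowl from where it was at the start of the episode above 0.03 m).
It also fails if it takes over 72 s, if anything falls off the work surface, if the arm or the gripper's body presses on something with over 40 N, if the wrist force passes 120 N, or if a joint passes its speed limit or range.

## Working session

There is one attempt and no reset: what is moved stays moved. The work goes in short steps, Python scripts to look and compute and a tool call to move; the robot and the scene stay as the last step left them, time stands still between calls to the robot, and variables do not carry over. Pictures are saved under pics/ and viewed, and the job is handed in when it is done.

Besides the shell and the picture viewer there is one more tool, called after "Request:" as name(argument=value, ...) on one line, values as JSON. drive_tool: Moves the arm, as the interface text tells. Its arguments: {"type":"object","properties":{"deltas":{"type":"array"},"gripper":{"type":"number"},"grip_force":{"type":"number"}},"required":["deltas"]}

```bash
mkdir -p pics; ls; cat > h.py <<'E'
import numpy as np, cv2
from scipy.spatial.transform import Rotation as R
from bench import get_state, snapshot
def save(n,f):
    s=snapshot(n); cv2.imwrite('pics/'+f,s['pixels'][:,:,::-1]); np.save('pics/'+f[:-4]+'.npy',s,allow_pickle=True); return s
E
python3 - <<'E'
from h import *
print(get_state())
for n in ['scene','top','wrist']:
    s=save(n,n+'1.png'); print({k:v for k,v in s.items() if k!='pixels'})
E
```

```text
pics
{'clock': 0.0, 'joint_positions': array([ 9.67686884e-01,  1.81569399e-01,  1.60802276e+00, -3.12641932e-05,
        1.35373947e+00, -2.06328715e-01]), 'dq': array([-6.22001389e-04, -9.00920503e-05, -1.29327297e-03,  1.23599012e-03,
       -1.13796410e-03,  7.13550607e-04]), 'joint_efforts': array([ 4.39377236e-04, -4.44876838e+01, -3.51335692e+01, -2.31275044e-04,
        9.15411481e-03,  4.04657658e-05]), 'tool_pos': array([0.22190162, 0.52986578, 0.23036105]), 'tcp_rot': array([ 0.69380656, -0.13959453,  0.13913019, -0.69266776]), 'contact_force': array([-0.26754434,  0.78530585, -0.60906545]), 'wrist_torque': array([ 0.02646766, -0.01487924,  0.01204268]), 'finger_gap': 1.0027705711814838}
{'fx': 479.78181561544045, 'fy': 479.78181561544045, 'cx': 317.64839943020615, 'cy': 232.99697149478806, 'world_to_cam': array([[-0.91232832,  0.40945306,  0.00228877,  0.54082233],
       [-0.34745191, -0.77711293,  0.52475963,  0.05804553],
       [ 0.21664306,  0.47795783,  0.85124738, -1.35139397],
       [ 0.        ,  0.        ,  0.        ,  1.        ]])}
{'fx': 495.4791197723128,
[... 192 characters left out ...]
530016e-01, -4.16855027e-03,  1.50966987e-01,
        -5.65898775e-01],
       [-1.50963275e-01,  1.19317143e-03,  9.88538652e-01,
        -1.13441713e+00],
       [ 0.00000000e+00,  0.00000000e+00,  0.00000000e+00,
         1.00000000e+00]])}
{'fx': 373.82205501622747, 'fy': 373.82205501622747, 'cx': 318.2477652330703, 'cy': 243.6749941082994, 'hand_eye': array([[ 1.36102961e-03, -9.65192129e-01, -2.61538338e-01,
        -6.58476853e-02],
       [-1.07186870e-04,  2.61538438e-01, -9.65193055e-01,
        -1.41686237e-01],
       [ 9.99999068e-01,  1.34168980e-03,  2.52505635e-04,
         1.32864995e-03],
       [ 0.00000000e+00,  0.00000000e+00,  0.00000000e+00,
         1.00000000e+00]])}
```

View pics/scene1.png

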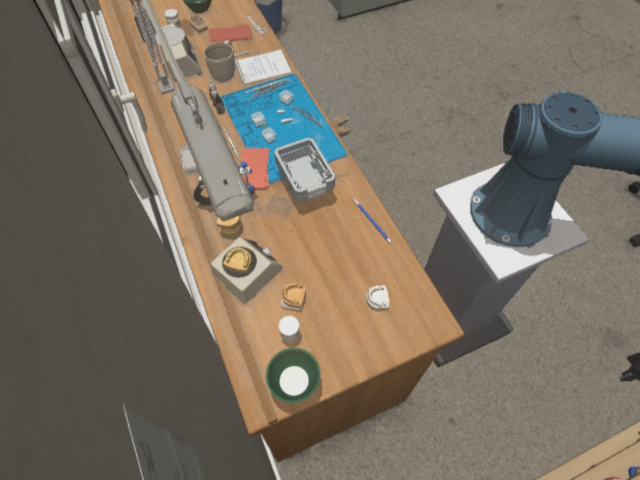

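View pics/top1.png

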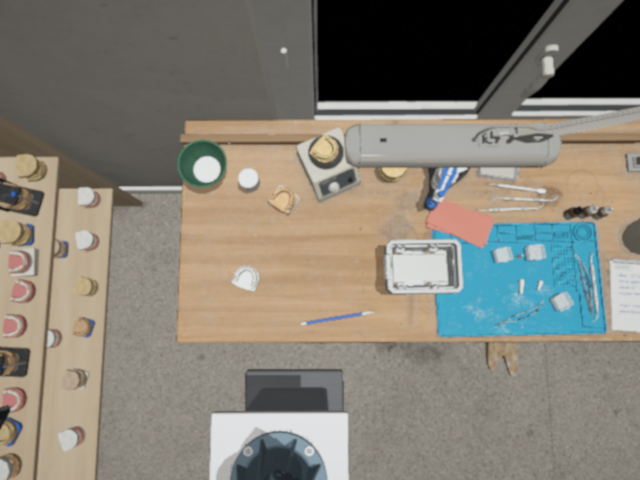

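View pics/wrist1.png

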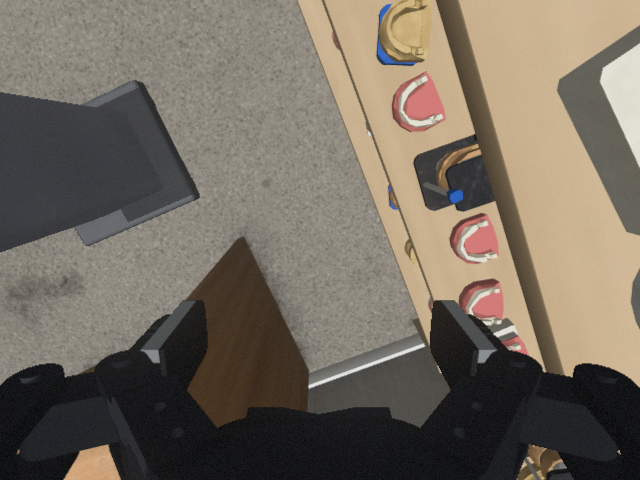

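```bash
cat >> h.py <<'E'
def ray(s,u,v,z,w2c=None):
    M=s['world_to_cam'] if w2c is None else w2c
    d=np.array([(u-s['cx'])/s['fx'],-(v-s['cy'])/s['fy'],-1.0])
    C=np.linalg.inv(M); o=C[:3,3]; d=C[:3,:3]@d
    return o+d*(z-o[2])/d[2]
def tcp(st=None):
    st=st or get_state(); T=np.eye(4); T[:3,:3]=R.from_quat(st['tcp_rot']).as_matrix(); T[:3,3]=st['tool_pos']; return T
def wrist(f):
    T=tcp(); s=snapshot('wrist'); s['world_to_cam']=np.linalg.inv(T@s['hand_eye']); cv2.imwrite('pics/'+f,s['pixels'][:,:,::-1]); np.save('pics/'+f[:-4]+'.npy',s,allow_pickle=True); return s
def load(f): return np.load('pics/'+f+'.npy',allow_pickle=True).item()
def proj(s,P):
    p=s['world_to_cam']@np.append(P,1); return s['cx']-s['fx']*p[0]/p[2], s['cy']+s['fy']*p[1]/p[2]
def crop(s,f,u0,v0,u1,v1,k): cv2.imwrite('pics/'+f,cv2.resize(s['pixels'][v0:v1,u0:u1,::-1],None,fx=k,fy=k,interpolation=cv2.INTER_CUBIC))
E
python3 - <<'E'
from h import *
t=load('top1'); s=load('scene1')
crop(t,'tc.png',375,225,475,305,8); crop(s,'sc.png',265,125,345,210,7); crop(t,'tcast.png',215,250,275,305,8)
print(ray(t,424,266,.088),ray(t,246,279,.02),R.from_quat(get_state()['tcp_rot']).as_matrix().round(3))
for n,u,v in [('jar',248,179),('orange',283,199),('pen',337,318)]: print(n,ray(t,u,v,.03))
E
```

```text
[ 0.48306518 -0.33302454  0.088     ] [0.45956117 0.07902396 0.02      ] [[ 0.922 -0.001  0.386]
 [-0.386 -0.001  0.922]
 [-0.    -1.    -0.001]]
jar [0.70272491 0.07706806 0.03      ]
orange [ 0.65239703 -0.00879241  0.03      ]
pen [ 0.36692943 -0.13717456  0.03      ]
```

View pics/tc.png

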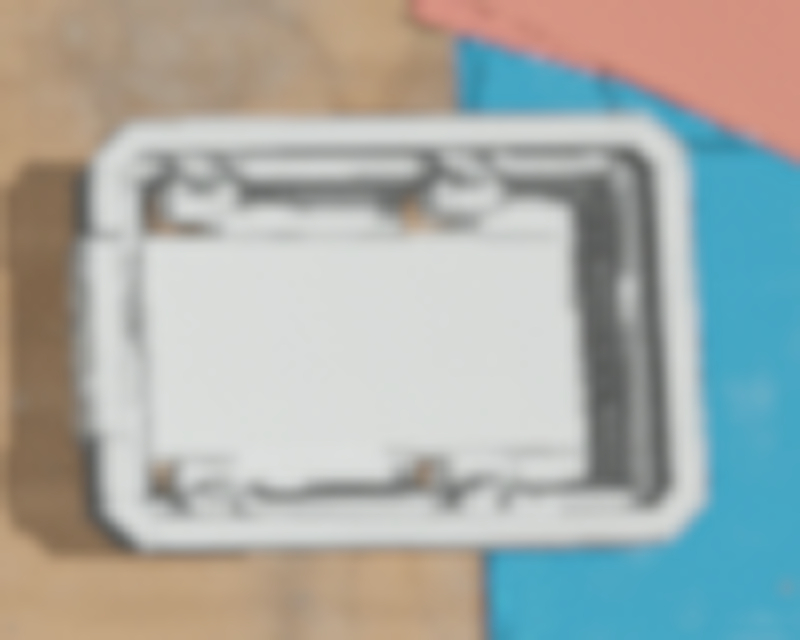

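View pics/sc.png

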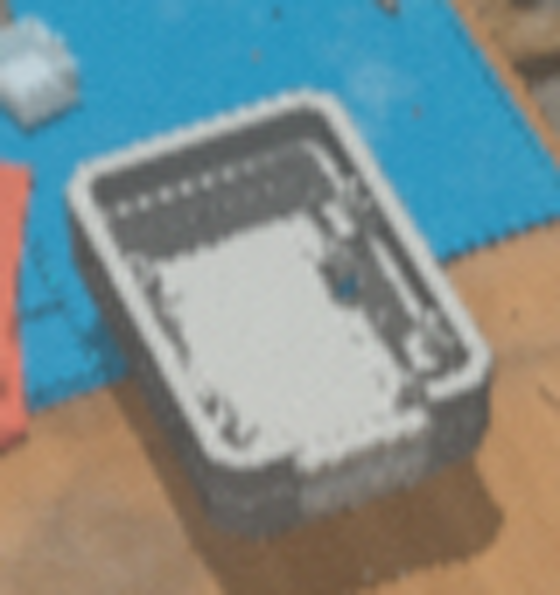

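View pics/tcast.png

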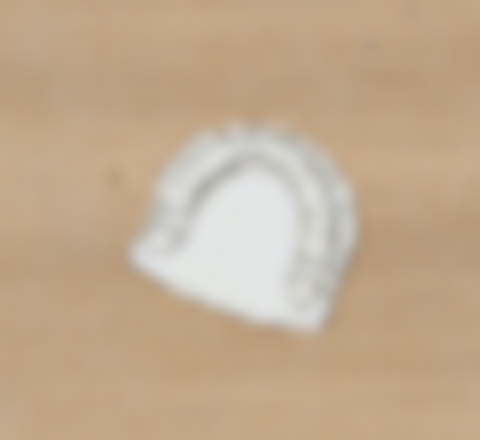

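```bash
cat >> h.py <<'E'
def plan(p,phi,T=None,roll=0):
    """delta row to world pose: pos p, tool x axis at world angle phi, tool y down"""
    T=tcp() if T is None else T
    x=np.array([np.cos(phi),np.sin(phi),0]); y=np.array([0,0,-1.]); M=np.c_[x,y,np.cross(x,y)]
    t=T[:3,:3].T@(np.array(p)-T[:3,3]); w=R.from_matrix(T[:3,:3].T@M).as_rotvec()
    print('row',[round(float(a),4) for a in np.r_[t,w]])
def st():
    s=get_state(); X=tcp(s); print(round(s['clock'],2),'tcp',s['tool_pos'].round(4),'phi',round(np.arctan2(X[1,0],X[0,0]),4),'ydir',X[:3,1].round(4),'F',s['contact_force'].round(1),'gap',round(s['finger_gap'],3),'j',s['joint_positions'].round(2))
E
python3 -c "
from h import *
plan((.48,-.40,.26),-np.pi/2)"
```

```text
row [0.5974, -0.0286, -0.758, 0.0014, 1.174, 0.0006]
```

Request:
drive_tool(deltas=[[0.597,-0.029,-0.758,0.001,1.174,0],[0.597,-0.029,-0.758,0.001,1.174,0],[0.597,-0.029,-0.758,0.001,1.174,0],[0.597,-0.029,-0.758,0.001,1.174,0],[0.597,-0.029,-0.758,0.001,1.174,0],[0.597,-0.029,-0.758,0.001,1.174,0],[0.597,-0.029,-0.758,0.001,1.174,0],[0.597,-0.029,-0.758,0.001,1.174,0],[0.597,-0.029,-0.758,0.001,1.174,0],[0.597,-0.029,-0.758,0.001,1.174,0]])

```text
clock: 1.15
tool_pos: [0.3555, 0.0468, 0.2466]
tcp_rot: [0.5, -0.5, 0.501, -0.5]
contact_force: [0.8, 0.3, 1.1]
finger_gap: 1.002
```

```bash
python3 -c "
from h import *
st();plan((.48,-.40,.26),-np.pi/2)"
```

```text
1.15 tcp [0.3555 0.0468 0.2466] phi -1.5709 ydir [ 1.3e-03 -7.0e-04 -1.0e+00] F [0.8 0.3 1.1] gap 1.002 j [-0.2  -0.37  2.08 -0.    1.43 -0.2 ]
row [0.4468, -0.0129, 0.1245, -0.0013, -0.0001, 0.0007]
```

Request:
drive_tool(deltas=[[0.447,-0.013,0.125,-0.001,0,0],[0.447,-0.013,0.125,-0.001,0,0],[0.447,-0.013,0.125,-0.001,0,0],[0.447,-0.013,0.125,-0.001,0,0],[0.447,-0.013,0.125,-0.001,0,0],[0.447,-0.013,0.125,-0.001,0,0],[0.447,-0.013,0.125,-0.001,0,0],[0.447,-0.013,0.125,-0.001,0,0],[0.447,-0.013,0.125,-0.001,0,0],[0.447,-0.013,0.125,-0.001,0,0]], gripper=0.03)

```text
clock: 2.15
tool_pos: [0.4803, -0.4046, 0.259]
tcp_rot: [0.5, -0.501, 0.501, -0.499]
contact_force: [0.4, -0.2, 0.5]
finger_gap: 0.352
```

```bash
python3 -c "
from h import *
st();wrist('w2.png');st()"
```

```text
2.15 tcp [ 0.4803 -0.4046  0.259 ] phi -1.5738 ydir [-3.0e-04 -1.3e-03 -1.0e+00] F [ 0.4 -0.2  0.5] gap 0.352 j [-0.89  0.28  1.44 -0.    1.43 -0.89]
2.2 tcp [ 0.4803 -0.405   0.2589] phi -1.5743 ydir [-3.0e-04 -1.4e-03 -1.0e+00] F [-1.4 -0.1 -0.2] gap 0.349 j [-0.89  0.28  1.44 -0.    1.43 -0.88]
```

View pics/w2.png

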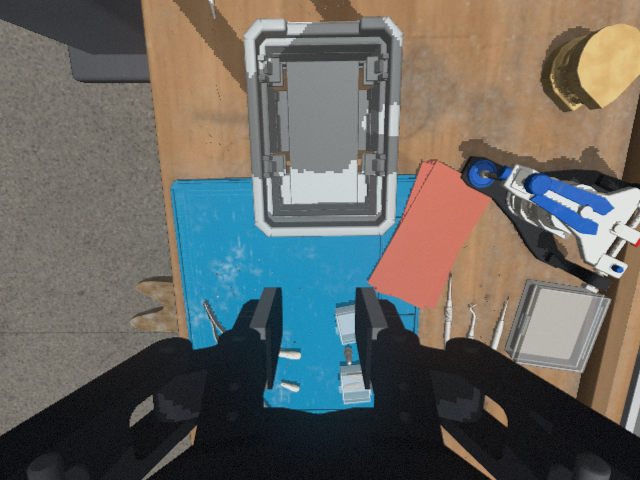

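```bash
python3 - <<'E'
from h import *
s=load('w2'); crop(s,'w2c.png',235,5,415,245,3)
E
```

```text
(no output)
```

View pics/w2c.png

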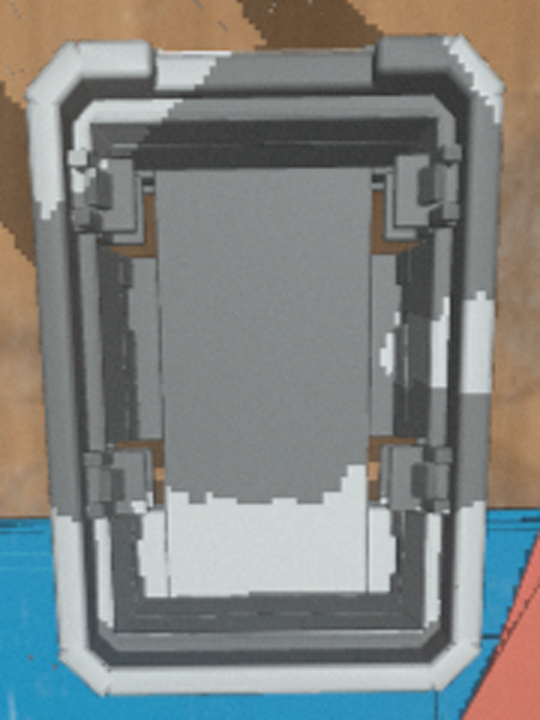

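```bash
python3 - <<'E'
from h import *
s=load('w2')
f=lambda c,r: ray(s,235+c/3,5+r/3,.087)[:2]
L=[f(27,100),f(59,640)]; Rr=[f(503,100),f(481,640)]; T=[f(100,42),f(420,38)]; B=[f(105,694),f(440,689)]
for n,e in zip('LRTB',(L,Rr,T,B)): print(n,np.round(e,4), np.degrees(np.arctan2(*(e[1]-e[0])[::-1])).round(2))
mid=lambda e:(e[0]+e[1])/2
print('w',np.linalg.norm(mid(L)-mid(Rr)),'l',np.linalg.norm(mid(T)-mid(B)),'c',(mid(L)+mid(Rr))/2,(mid(T)+mid(B))/2)
E
```

```text
L [[ 0.4253 -0.2614]
 [ 0.4266 -0.3999]] -89.48
R [[ 0.5453 -0.2619]
 [ 0.5467 -0.4004]] -89.44
T [[ 0.4443 -0.2484]
 [ 0.5239 -0.2479]] 0.37
B [[ 0.4391 -0.4158]
 [ 0.5356 -0.4148]] 0.64
w 0.12004598930233397 l 0.16715437230306432 c [ 0.48599972 -0.33091406] [ 0.48572689 -0.33173114]
```

```bash
python3 -c "
from h import *
plan((.43,-.3262,.13),-1.562);plan((.43,-.3262,.075),-1.562)"
```

```text
row [-0.0788, 0.1288, -0.0505, 0.0003, -0.0123, 0.0014]
row [-0.0789, 0.1838, -0.0505, 0.0003, -0.0123, 0.0014]
```

Request:
drive_tool(deltas=[[-0.079,0.129,-0.0505,0,-0.012,0.001],[-0.079,0.129,-0.0505,0,-0.012,0.001],[-0.079,0.129,-0.0505,0,-0.012,0.001],[-0.079,0.129,-0.0505,0,-0.012,0.001],[-0.079,0.129,-0.0505,0,-0.012,0.001],[-0.079,0.15,-0.0505,0,-0.012,0.001],[-0.079,0.165,-0.0505,0,-0.012,0.001],[-0.079,0.178,-0.0505,0,-0.012,0.001],[-0.079,0.184,-0.0505,0,-0.012,0.001],[-0.079,0.184,-0.0505,0,-0.012,0.001]], gripper=0.03, grip_force=60)

```text
clock: 3.2
tool_pos: [0.4303, -0.3265, 0.0749]
tcp_rot: [0.502, -0.498, 0.498, -0.502]
contact_force: [-0.8, -0.1, -0.7]
finger_gap: 0.346
```

```bash
python3 -c "
from h import *
st();wrist('w3.png')"
```

```text
3.2 tcp [ 0.4303 -0.3265  0.0749] phi -1.5623 ydir [-1.e-04 -5.e-04 -1.e+00] F [-0.8 -0.1 -0.7] gap 0.346 j [-0.87  0.3   1.81 -0.    1.03 -0.88]
```

View pics/w3.png

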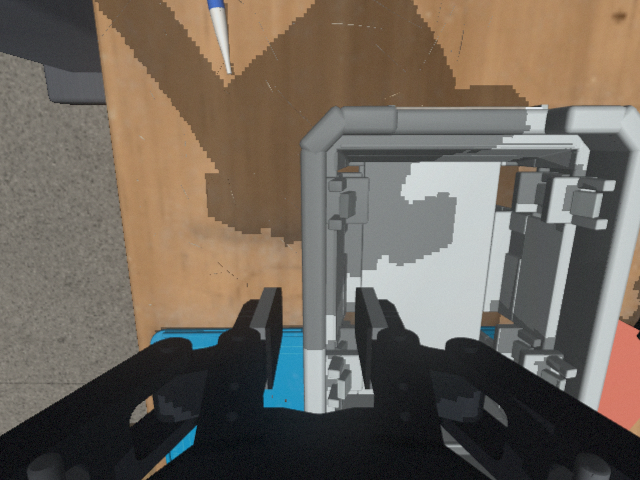

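Request:
drive_tool(deltas=[[0,0,0,0,0,0],[0,0,0,0,0,0],[0,0,0,0,0,0],[0,0,0,0,0,0],[0,0,0,0,0,0]], gripper=0.0, grip_force=90)

```text
clock: 3.75
tool_pos: [0.4309, -0.3272, 0.0766]
tcp_rot: [0.502, -0.497, 0.499, -0.502]
contact_force: [-1.2, 1.1, 6.9]
finger_gap: 0.071
```

```bash
python3 -c "
from h import *
st()"
```

```text
3.75 tcp [ 0.4309 -0.3272  0.0766] phi -1.5622 ydir [ 0.0012 -0.0024 -1.    ] F [-1.2  1.1  6.9] gap 0.071 j [-0.87  0.3   1.81 -0.    1.03 -0.88]
```

Request:
drive_tool(deltas=[[0,-0.005,0,0,0,0],[0,-0.015,0,0,0,0],[0,-0.03,0,0,0,0],[0,-0.05,0,0,0,0],[0,-0.07,0,0,0,0],[0,-0.09,0,0,0,0],[0,-0.1,0,0,0,0],[0,-0.1,0,0,0,0]])

```text
clock: 4.55
tool_pos: [0.4315, -0.3278, 0.1785]
tcp_rot: [0.503, -0.496, 0.5, -0.502]
contact_force: [0.3, -0.2, -2.5]
finger_gap: 0.076
```

```bash
python3 -c "
from h import *
st();wrist('w4.png');s=save('scene','s4.png');crop(s,'s4c.png',220,80,380,230,5)"
```

```text
4.55 tcp [ 0.4315 -0.3278  0.1785] phi -1.5622 ydir [ 0.0035 -0.0051 -1.    ] F [ 0.3 -0.2 -2.5] gap 0.076 j [-0.87  0.16  1.75 -0.    1.23 -0.88]
```

View pics/w4.png

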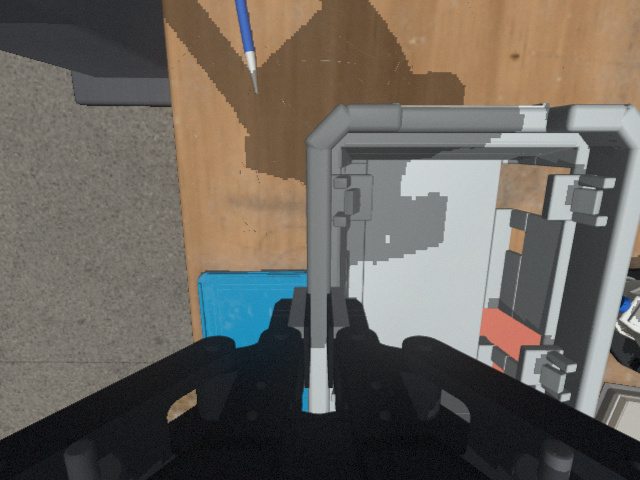

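View pics/s4c.png

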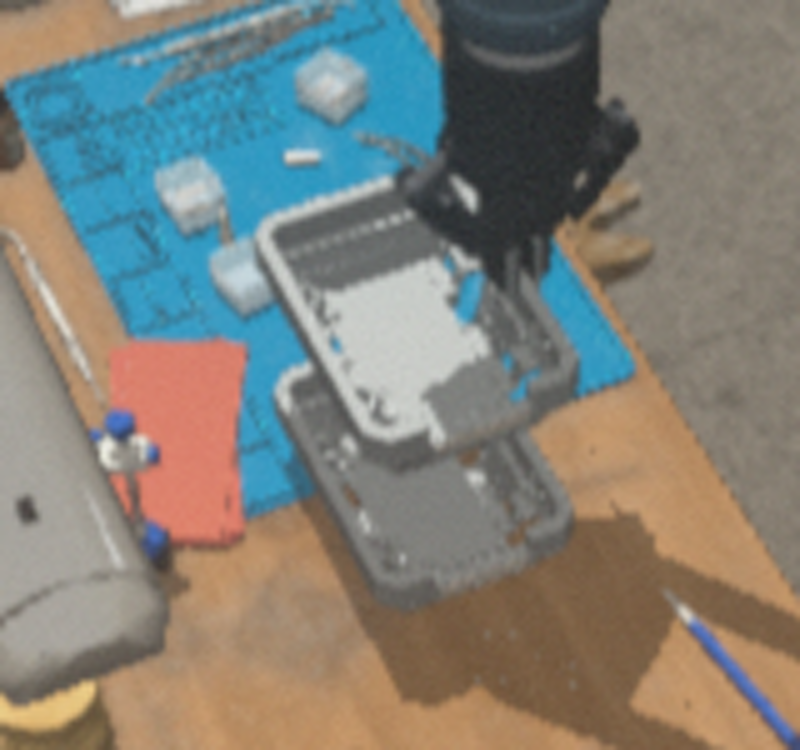

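```bash
python3 -c "
from h import *
plan((.52,-.22,.185),-2.862)"
```

```text
row [-0.1059, -0.0091, 0.0904, -0.0019, 1.2998, 0.0011]
```

Request:
drive_tool(deltas=[[-0.01,-0.008,0.01,0,0.1,0],[-0.03,-0.008,0.025,0,0.24,0],[-0.045,-0.009,0.04,0,0.38,0],[-0.06,-0.009,0.05,0,0.52,0],[-0.075,-0.009,0.06,-0.001,0.66,0],[-0.09,-0.009,0.07,-0.001,0.8,0],[-0.1,-0.009,0.08,-0.001,0.94,0.001],[-0.106,-0.009,0.09,-0.002,1.08,0.001],[-0.106,-0.009,0.09,-0.002,1.22,0.001],[-0.106,-0.009,0.09,-0.002,1.3,0.001]])

```text
clock: 5.65
tool_pos: [0.5191, -0.2189, 0.183]
tcp_rot: [-0.098, 0.701, -0.7, 0.096]
contact_force: [0.6, -0.9, -1.4]
finger_gap: 0.073
```

```bash
python3 -c "
from h import *
st();plan((.556,-.126,.13),-4.162)"
```

```text
5.65 tcp [ 0.5191 -0.2189  0.183 ] phi -2.8665 ydir [-0.0026  0.0019 -1.    ] F [ 0.6 -0.9 -1.4] gap 0.073 j [-0.61  0.2   1.68  0.    1.26  0.69]
row [-0.0609, 0.0531, -0.0793, 0.0009, 1.2955, 0.0034]
```

Request:
drive_tool(deltas=[[-0.01,0,-0.012,0,0.1,0.001],[-0.02,0.01,-0.025,0,0.24,0.001],[-0.03,0.015,-0.04,0,0.38,0.002],[-0.04,0.02,-0.05,0,0.52,0.002],[-0.05,0.025,-0.06,0,0.66,0.002],[-0.061,0.03,-0.07,0,0.8,0.002],[-0.061,0.035,-0.079,0,0.94,0.002],[-0.061,0.04,-0.079,0.001,1.08,0.003],[-0.061,0.045,-0.079,0.001,1.22,0.003],[-0.061,0.053,-0.079,0.001,1.295,0.003]])

```text
clock: 6.65
tool_pos: [0.5556, -0.1257, 0.1286]
tcp_rot: [-0.346, -0.616, 0.616, 0.347]
contact_force: [-0.2, -0.5, -2.6]
finger_gap: 0.075
```

```bash
python3 -c "
from h import *
st();plan((.556,-.126,.0535),1.5798);plan((.556,-.126,.08),1.5798)"
```

```text
6.65 tcp [ 0.5556 -0.1257  0.1286] phi 2.117 ydir [-1.8e-03  9.0e-04 -1.0e+00] F [-0.2 -0.5 -2.6] gap 0.075 j [-0.43  0.28  1.71  0.    1.16  2.16]
row [-0.0006, 0.0751, -0.0003, -0.0015, 0.5372, 0.0014]
row [-0.0005, 0.0486, -0.0002, -0.0015, 0.5372, 0.0014]
```

Request:
drive_tool(deltas=[[0,0.005,0,0,0.14,0.001],[0,0.015,0,-0.001,0.28,0.001],[0,0.025,0,-0.001,0.42,0.001],[-0.0005,0.035,0,-0.0015,0.537,0.001],[-0.0005,0.045,0,-0.0015,0.537,0.001],[-0.0005,0.056,0,-0.0015,0.537,0.001],[-0.0005,0.065,0,-0.0015,0.537,0.001],[-0.0005,0.071,0,-0.0015,0.537,0.001],[-0.0005,0.073,0,-0.0015,0.537,0.001],[-0.0005,0.073,0,-0.0015,0.537,0.001]])

```text
clock: 7.65
tool_pos: [0.5557, -0.126, 0.0554]
tcp_rot: [0.497, 0.502, -0.502, -0.498]
contact_force: [1.1, -0.7, -1.8]
finger_gap: 0.07
```

```bash
python3 -c "
from h import *
st()"
```

```text
7.65 tcp [ 0.5557 -0.126   0.0554] phi 1.5804 ydir [-4.e-04  5.e-04 -1.e+00] F [ 1.1 -0.7 -1.8] gap 0.07 j [-0.43  0.39  1.74  0.    1.01  2.7 ]
```

Lower a little more till it bears, then open.

Request:
drive_tool(deltas=[[0,0.002,0,0,0,0],[0,0.004,0,0,0,0],[0,0.004,0,0,0,0]])

```text
clock: 7.95
tool_pos: [0.5566, -0.1264, 0.0526]
tcp_rot: [0.498, 0.503, -0.502, -0.497]
contact_force: [-1.7, 0.2, 2.4]
finger_gap: 0.071
```

Request:
drive_tool(deltas=[[0,0,0,0,0,0],[0,0,0,0,0,0],[0,0,0,0,0,0],[0,-0.02,0,0,0,0],[0,-0.05,0,0,0,0],[0,-0.09,0,0,0,0],[0,-0.13,0,0,0,0],[0,-0.16,0,0,0,0],[0,-0.16,0,0,0,0]], gripper=0.035)

```text
clock: 8.85
tool_pos: [0.5592, -0.1275, 0.2182]
tcp_rot: [0.501, 0.504, -0.501, -0.494]
contact_force: [0.0, -0.7, 0.8]
finger_gap: 0.408
```

```bash
python3 -c "
from h import *
st();wrist('w5.png')
s=save('top','t5.png');crop(s,'t5c.png',210,210,480,320,2.9)"
```

```text
8.85 tcp [ 0.5592 -0.1275  0.2182] phi 1.5807 ydir [ 0.0101 -0.0042 -0.9999] F [ 0.  -0.7  0.8] gap 0.408 j [-0.43  0.18  1.63  0.    1.32  2.7 ]
```

View pics/w5.png

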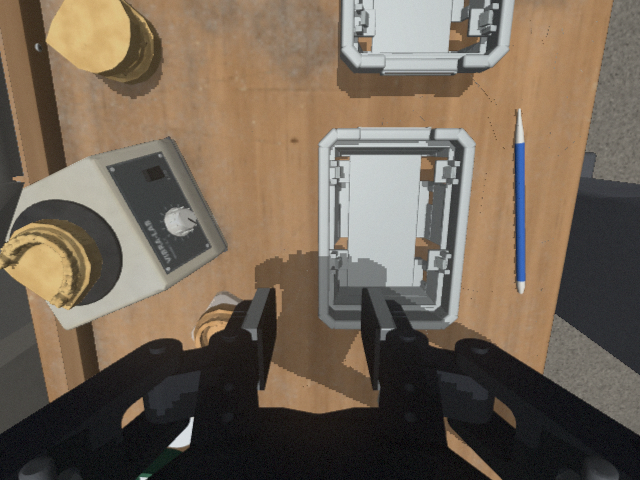

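View pics/t5c.png

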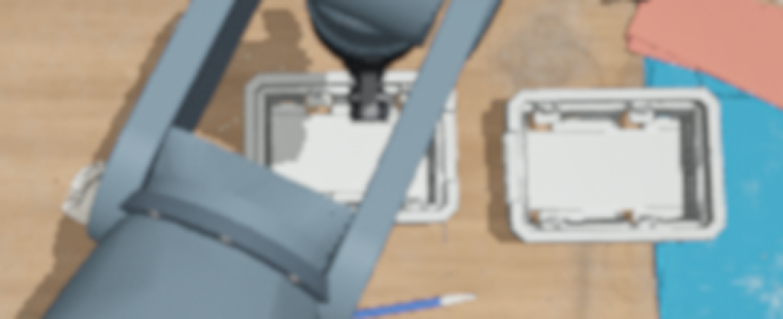

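```bash
python3 -c "
from h import *
plan((.40,.105,.19),2.766)"
```

```text
row [0.233, 0.0224, 0.1544, 0.0018, -1.1854, -0.0024]
```

Request:
drive_tool(deltas=[[0.03,0,0.02,0,-0.15,0],[0.06,0,0.04,0,-0.3,0],[0.09,0,0.06,0,-0.45,-0.001],[0.12,0.005,0.08,0.001,-0.6,-0.001],[0.15,0.01,0.1,0.001,-0.75,-0.001],[0.18,0.015,0.12,0.001,-0.9,-0.002],[0.21,0.02,0.14,0.002,-1.05,-0.002],[0.233,0.022,0.154,0.002,-1.185,-0.002],[0.233,0.022,0.154,0.002,-1.185,-0.002],[0.233,0.022,0.154,0.002,-1.185,-0.002]], gripper=0.0854)

```text
clock: 9.95
tool_pos: [0.3995, 0.1052, 0.1892]
tcp_rot: [-0.132, -0.694, 0.695, 0.133]
contact_force: [-0.5, 1.0, -0.1]
finger_gap: 1.0
```

```bash
python3 -c "
from h import *
st();wrist('w6.png');st()"
```

```text
9.95 tcp [0.3995 0.1052 0.1892] phi 2.7655 ydir [-2.1e-03 -6.0e-04 -1.0e+00] F [-0.5  1.  -0.1] gap 1.0 j [-0.03 -0.15  2.03 -0.    1.26  1.92]
10.0 tcp [0.4001 0.1048 0.1896] phi 2.7644 ydir [-1.4e-03 -6.0e-04 -1.0e+00] F [ 0.3 -0.6 -0.1] gap 1.0 j [-0.03 -0.15  2.03 -0.    1.26  1.92]
```

View pics/w6.png

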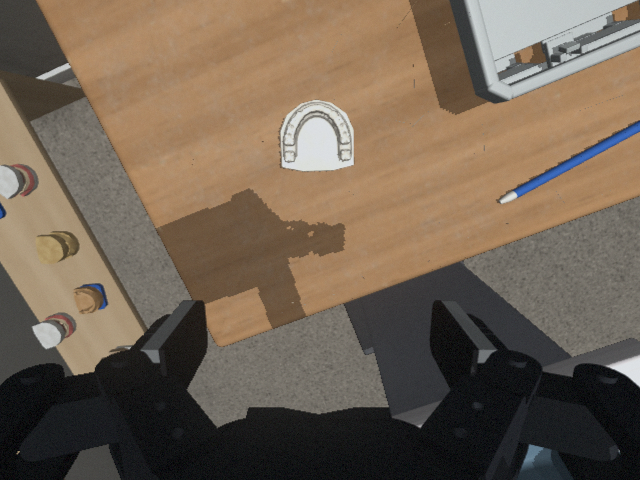

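```bash
python3 - <<'E'
from h import *
s=load('w6'); p=s['pixels'][85:190,260:375].astype(int)
m=((p.min(2)>150)&(p.max(2)-p.min(2)<35)).astype(np.uint8)
m=cv2.morphologyEx(m,cv2.MORPH_CLOSE,np.ones((5,5)))
c=max(cv2.findContours(m,cv2.RETR_EXTERNAL,cv2.CHAIN_APPROX_NONE)[0],key=cv2.contourArea)[:,0]+[260,85]
print(c.min(0),c.max(0))
# to bench plane mid height ~6mm
Z=.008
W=np.array([ray(s,u,v,Z)[:2] for u,v in c]).astype(np.float32)
r=cv2.minAreaRect(W*1000); print(r)
for a in (r[0],): print('centre mm',a)
for u,v in [(281,169.5),(354,166.5)]: print(ray(s,u,v,.003))
a=ray(s,281,169.5,.003)-ray(s,354,166.5,.003); print(np.degrees(np.arctan2(a[1],a[0])))
E
```

```text
[280 100] [353 170]
((466.57501220703125, 81.40768432617188), (60.388023376464844, 55.95967102050781), 69.77984619140625)
centre mm (466.57501220703125, 81.40768432617188)
[0.45206802 0.12022701 0.003     ]
[0.43124692 0.06084206 0.003     ]
70.6787004648786
```

```bash
python3 -c "
from h import *
plan((.463,.083,.07),2.796);plan((.463,.083,.003),2.796)"
```

```text
row [-0.0667, 0.1195, -0.003, -0.0011, -0.0316, 0.0011]
row [-0.0667, 0.1865, -0.0031, -0.0011, -0.0316, 0.0011]
```

Request:
drive_tool(deltas=[[-0.03,0.045,-0.003,-0.001,-0.0316,0.001],[-0.06,0.085,-0.003,-0.001,-0.0316,0.001],[-0.067,0.12,-0.003,-0.001,-0.0316,0.001],[-0.067,0.14,-0.003,-0.001,-0.0316,0.001],[-0.067,0.155,-0.003,-0.001,-0.0316,0.001],[-0.067,0.17,-0.003,-0.001,-0.0316,0.001],[-0.067,0.18,-0.003,-0.001,-0.0316,0.001],[-0.067,0.1865,-0.003,-0.001,-0.0316,0.001],[-0.067,0.1865,-0.003,-0.001,-0.0316,0.001]])

```text
clock: 10.9
tool_pos: [0.4628, 0.0823, 0.0022]
tcp_rot: [-0.121, -0.696, 0.697, 0.123]
contact_force: [0.1, 1.2, -0.2]
finger_gap: 1.0
```

Request:
drive_tool(deltas=[[0,0,0,0,0,0],[0,0,0,0,0,0],[0,0,0,0,0,0],[0,0,0,0,0,0],[0,0,0,0,0,0]], gripper=0.04, grip_force=30)

```text
clock: 11.4
tool_pos: [0.4635, 0.0823, 0.0031]
tcp_rot: [-0.122, -0.696, 0.697, 0.122]
contact_force: [-2.1, -0.2, 6.3]
finger_gap: 0.687
```

```bash
python3 -c "
from h import *
st();wrist('w7.png')"
```

```text
11.4 tcp [0.4635 0.0823 0.0031] phi 2.795 ydir [-3.e-04 -3.e-04 -1.e+00] F [-2.1 -0.2  6.3] gap 0.687 j [-0.08  0.31  2.   -0.    0.83  1.84]
```

View pics/w7.png

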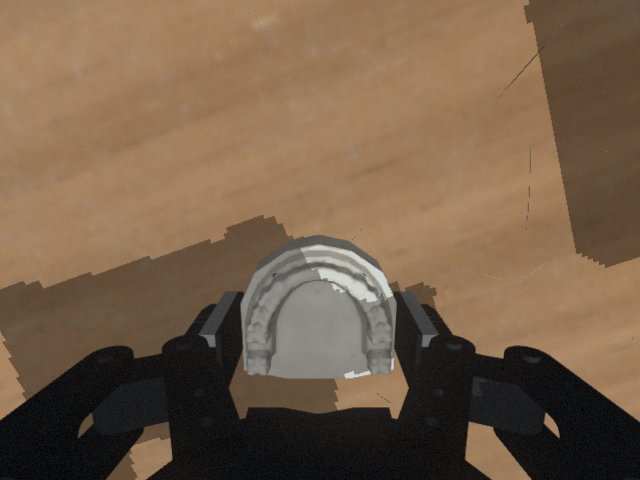

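Request:
drive_tool(deltas=[[0,-0.005,0,0,0,0],[0,-0.02,0,0,0,0],[0,-0.05,0,0,0,0],[0,-0.09,0,0,0,0],[0,-0.13,0,0,0,0],[0,-0.15,0,0,0,0],[0,-0.15,0,0,0,0]], gripper=0.04, grip_force=40)

```text
clock: 12.15
tool_pos: [0.466, 0.0823, 0.1568]
tcp_rot: [0.124, 0.697, -0.696, -0.119]
contact_force: [0.6, 0.4, -0.3]
finger_gap: 0.68
```

```bash
python3 -c "
from h import *
st();wrist('w8.png');plan((.482,-.330,.15),3.150)"
```

```text
12.15 tcp [0.466  0.0823 0.1568] phi 2.7952 ydir [ 7.4e-03 -8.0e-04 -1.0e+00] F [ 0.6  0.4 -0.3] gap 0.68 j [-0.08  0.03  1.93 -0.    1.17  1.84]
row [-0.1564, 0.0048, 0.3819, 0.0001, -0.3548, -0.0036]
```

View pics/w8.png

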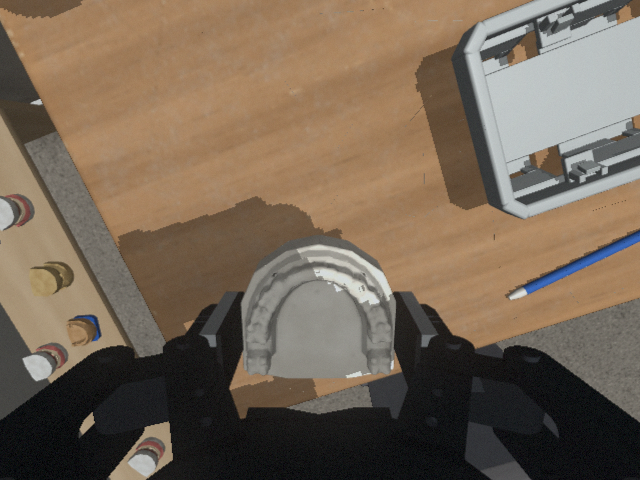

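Request:
drive_tool(deltas=[[-0.015,0,0.038,0,-0.05,0],[-0.031,0,0.076,0,-0.1,0],[-0.047,0,0.115,0,-0.15,0],[-0.063,0,0.153,0,-0.2,0],[-0.08,0.003,0.191,0,-0.25,-0.002],[-0.095,0.003,0.23,0,-0.3,-0.003],[-0.11,0.004,0.27,0,-0.355,-0.0036],[-0.125,0.005,0.31,0,-0.355,-0.0036],[-0.14,0.005,0.348,0,-0.355,-0.0036],[-0.156,0.005,0.382,0,-0.355,-0.0036]])

```text
clock: 13.2
tool_pos: [0.4801, -0.3309, 0.147]
tcp_rot: [-0.004, 0.708, -0.706, 0.002]
contact_force: [0.3, -0.2, -1.5]
finger_gap: 0.684
```

Request:
drive_tool(deltas=[[0,0,0,0,0,0],[0,0,0,0,0,0]])

```text
clock: 13.4
tool_pos: [0.4785, -0.3304, 0.1441]
tcp_rot: [-0.004, 0.71, -0.705, -0.0]
contact_force: [-0.5, 1.0, -0.9]
finger_gap: 0.684
```

```bash
python3 -c "
from h import *
st();wrist('w9.png');plan((.482,-.330,.018),3.150)"
```

```text
13.4 tcp [ 0.4785 -0.3304  0.1441] phi -3.1358 ydir [-0.0061  0.0068 -1.    ] F [-0.5  1.  -0.9] gap 0.684 j [-0.81  0.29  1.66  0.    1.2   0.76]
row [-0.0039, 0.1265, 0.0014, 0.0066, -0.0013, 0.0057]
```

View pics/w9.png

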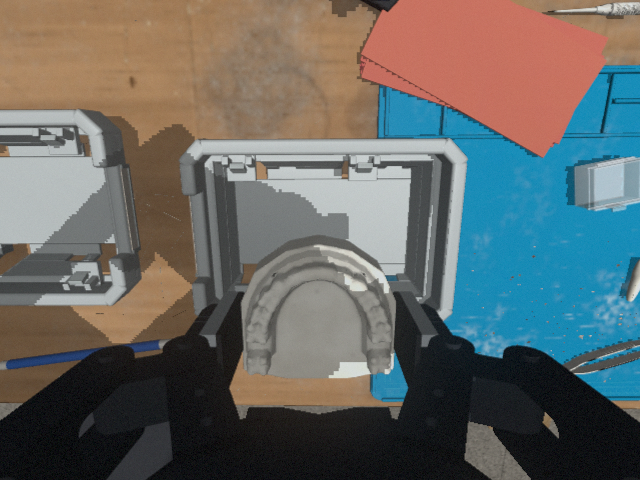

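```bash
python3 -c "
from h import *
s=load('w9')
for u,v in [(325,140),(181,165),(466,165)]: print(ray(s,u,v,.063).round(4))"
```

```text
[ 0.5463 -0.3322  0.063 ]
[ 0.5318 -0.2481  0.063 ]
[ 0.5326 -0.4143  0.063 ]
```

Request:
drive_tool(deltas=[[-0.004,0.02,0.001,0.006,-0.001,0.0055],[-0.004,0.045,0.001,0.006,-0.001,0.0055],[-0.004,0.07,0.001,0.006,-0.001,0.0055],[-0.004,0.09,0.001,0.006,-0.001,0.0055],[-0.004,0.105,0.001,0.006,-0.001,0.0055],[-0.004,0.116,0.001,0.006,-0.001,0.0055],[-0.004,0.122,0.001,0.006,-0.001,0.0055],[-0.004,0.126,0.001,0.006,-0.001,0.0055],[-0.004,0.126,0.001,0.006,-0.001,0.0055]])

```text
clock: 14.35
tool_pos: [0.4823, -0.3297, 0.0185]
tcp_rot: [-0.003, 0.707, -0.707, 0.003]
contact_force: [-0.4, 0.3, -0.7]
finger_gap: 0.684
```

```bash
python3 -c "
from h import *
st();plan((.482,-.330,.015),3.150)"
```

```text
14.35 tcp [ 0.4823 -0.3297  0.0185] phi -3.1335 ydir [-1.e-04  5.e-04 -1.e+00] F [-0.4  0.3 -0.7] gap 0.684 j [-0.8   0.47  1.71  0.    0.96  0.76]
row [0.0003, 0.0035, 0.0003, 0.0005, -0.0003, 0.0001]
```

Request:
drive_tool(deltas=[[0,0.0015,0,0,0,0],[0,0.003,0,0,0,0],[0,0.0045,0,0,0,0],[0,0.0045,0,0,0,0]])

```text
clock: 14.75
tool_pos: [0.4827, -0.3301, 0.0152]
tcp_rot: [0.003, -0.707, 0.707, -0.003]
contact_force: [-2.1, 1.8, 5.4]
finger_gap: 0.683
```

Request:
drive_tool(deltas=[[0,-0.0005,0,0,0,0],[0,-0.001,0,0,0,0],[0,-0.001,0,0,0,0],[0,-0.001,0,0,0,0],[0,-0.02,0,0,0,0],[0,-0.05,0,0,0,0],[0,-0.09,0,0,0,0],[0,-0.13,0,0,0,0],[0,-0.17,0,0,0,0],[0,-0.2,0,0,0,0]], gripper=0.076)

```text
clock: 15.75
tool_pos: [0.483, -0.3305, 0.2181]
tcp_rot: [0.002, -0.706, 0.708, -0.004]
contact_force: [0.3, -0.8, 0.2]
finger_gap: 0.894
```

```bash
python3 -c "
from h import *
st();plan((.40,-.332,.25),3.150)"
```

```text
15.75 tcp [ 0.483  -0.3305  0.2181] phi -3.1335 ydir [ 0.0025 -0.0022 -1.    ] F [ 0.3 -0.8  0.2] gap 0.894 j [-0.8   0.21  1.6   0.    1.33  0.76]
row [0.0829, -0.0321, 0.0009, -0.0022, -0.0003, -0.0024]
```

```bash
python3 -c "
from h import *
plan((.486,-.262,.25),1.5798)"
```

```text
row [-0.0036, -0.032, -0.0684, 0.0002, 1.5699, -0.0037]
```

Request:
drive_tool(deltas=[[-0.003,-0.032,-0.01,0,0.149,0],[-0.003,-0.032,-0.02,0,0.298,0],[-0.003,-0.032,-0.03,0,0.447,0],[-0.003,-0.032,-0.04,0,0.596,0],[-0.003,-0.032,-0.05,0,0.745,0],[-0.003,-0.032,-0.06,0,0.894,0],[-0.003,-0.032,-0.068,0,1.04,0],[-0.003,-0.032,-0.068,0,1.19,0],[-0.003,-0.032,-0.068,0,1.34,0],[-0.003,-0.032,-0.068,0,1.49,0]], gripper=0.03)

```text
clock: 16.75
tool_pos: [0.4853, -0.2622, 0.2498]
tcp_rot: [0.48, 0.52, -0.52, -0.478]
contact_force: [-0.8, -0.5, 0.3]
finger_gap: 0.351
```

```bash
python3 -c "
from h import *
st();plan((.486,-.262,.25),1.5798)"
```

```text
16.75 tcp [ 0.4853 -0.2622  0.2498] phi 1.6537 ydir [ 0.0023 -0.002  -1.    ] F [-0.8 -0.5  0.3] gap 0.351 j [-0.71  0.11  1.65 -0.    1.38  2.35]
row [0.0001, -0.0002, -0.0007, 0.0022, 0.0739, -0.0021]
```

Request:
drive_tool(deltas=[[0,0,0,0.002,0.074,-0.002],[0,0,0,0.002,0.074,-0.002],[0,0,0,0.002,0.074,-0.002],[0,0,0,0.002,0.074,-0.002]])

```text
clock: 17.15
tool_pos: [0.4852, -0.2622, 0.2497]
tcp_rot: [0.497, 0.503, -0.503, -0.497]
contact_force: [0.4, 0.6, -1.0]
finger_gap: 0.352
```

```bash
python3 -c "
from h import *
st();s=wrist('w10.png');crop(s,'w10c.png',220,0,420,240,2.5);st()"
```

```text
17.15 tcp [ 0.4852 -0.2622  0.2497] phi 1.5814 ydir [ 1.e-04 -0.e+00 -1.e+00] F [ 0.4  0.6 -1. ] gap 0.352 j [-0.71  0.11  1.65  0.    1.38  2.42]
17.2 tcp [ 0.4853 -0.2622  0.2497] phi 1.581 ydir [ 1.e-04 -1.e-04 -1.e+00] F [-0.5 -0.5 -0.1] gap 0.35 j [-0.71  0.11  1.65  0.    1.38  2.42]
```

View pics/w10.png

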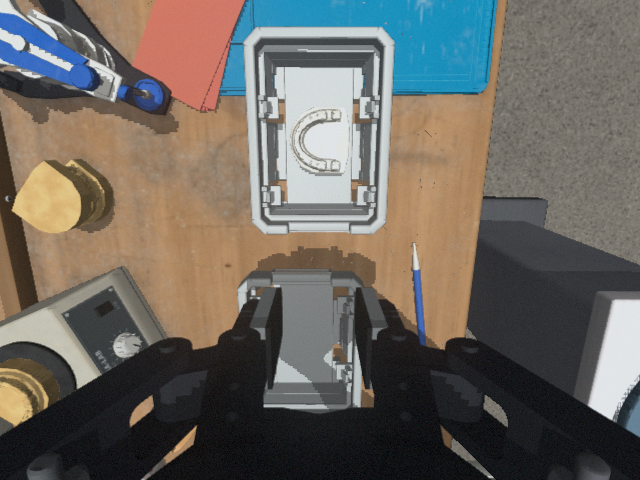

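View pics/w10c.png

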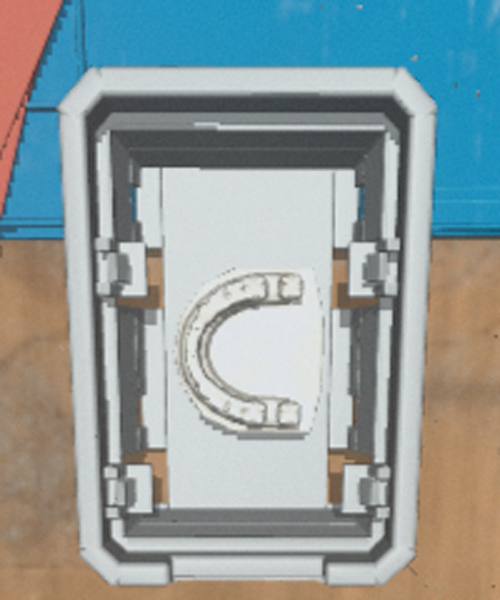

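```bash
python3 - <<'E'
from h import *
s=load('w10')
f=lambda c,r,z=.063: ray(s,220+c/2.5,r/2.5,z)[:2]
L=[f(59.5,115),f(79,550)]; Rr=[f(436,115),f(415,550)]; T=[f(110,67),f(390,67)]; B=[f(110,584),f(380,582)]
mid=lambda e:(e[0]+e[1])/2
for n,e in zip('LRTB',(L,Rr,T,B)): print(n,np.round(e,4), np.degrees(np.arctan2(*(e[1]-e[0])[::-1])).round(2))
print('w',np.linalg.norm(mid(L)-mid(Rr)),'l',np.linalg.norm(mid(T)-mid(B)),'c',(mid(L)+mid(Rr))/2,(mid(T)+mid(B))/2)
print('cast',(f(176,352,.02)+f(323,352,.02))/2,(f(250,267,.02)+f(250,437,.02))/2)
E
```

```text
L [[ 0.5466 -0.4006]
 [ 0.5457 -0.2595]] 90.37
R [[ 0.4267 -0.4017]
 [ 0.4254 -0.2606]] 90.54
T [[ 0.5301 -0.4144]
 [ 0.4421 -0.4152]] -179.47
B [[ 0.535  -0.247 ]
 [ 0.4374 -0.2487]] -179.04
w 0.12007641253798816 l 0.16692907255162717 c [ 0.48610826 -0.33056487] [ 0.48613355 -0.33132903]
cast [ 0.48517379 -0.32849927] [ 0.48497559 -0.32777806]
```

```bash
python3 -c "
from h import *
plan((.4998,-.0527,.2497),1.5804)"
```

```text
row [0.2093, 0.0, -0.0167, 0.0001, 0.0006, -0.0001]
```

Request:
drive_tool(deltas=[[0.04,0,-0.003,0,0,0],[0.08,0,-0.006,0,0,0],[0.12,0,-0.01,0,0,0],[0.16,0,-0.013,0,0,0],[0.19,0,-0.016,0,0,0],[0.209,0,-0.017,0,0,0],[0.209,0,-0.017,0,0,0],[0.209,0,-0.017,0,0,0],[0.209,0,-0.017,0,0,0]])

```text
clock: 18.1
tool_pos: [0.5002, -0.0539, 0.2498]
tcp_rot: [-0.498, -0.502, 0.503, 0.497]
contact_force: [-0.1, -0.0, 0.2]
finger_gap: 0.35
```

```bash
python3 -c "
from h import *
st();s=wrist('w11.png');crop(s,'w11c.png',220,0,420,240,2.5);st()"
```

```text
18.1 tcp [ 0.5002 -0.0539  0.2498] phi 1.5806 ydir [ 2.e-04 -5.e-04 -1.e+00] F [-0.1 -0.   0.2] gap 0.35 j [-0.34  0.    1.76 -0.    1.38  2.79]
18.15 tcp [ 0.5002 -0.0541  0.2497] phi 1.58 ydir [ 2.e-04 -4.e-04 -1.e+00] F [ 0.3 -0.2  0.2] gap 0.352 j [-0.34  0.    1.76 -0.    1.38  2.79]
```

View pics/w11c.png

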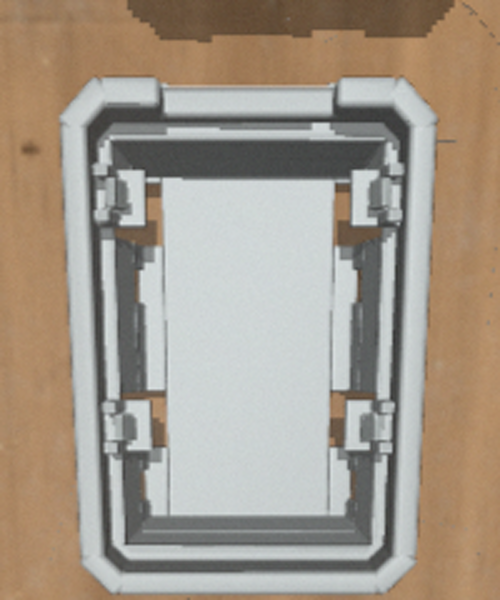

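```bash
cat >> h.py <<'E'
def trayrect(s,z,roi):
    u0,v0,u1,v1=roi
    im=s['pixels'][v0:v1,u0:u1]; k=4
    im=cv2.resize(im,None,fx=k,fy=k,interpolation=cv2.INTER_CUBIC).astype(int)
    m=((im.max(2)-im.min(2))<28).astype(np.uint8)
    m=cv2.morphologyEx(m,cv2.MORPH_OPEN,np.ones((9,9)))
    c=max(cv2.findContours(m,cv2.RETR_EXTERNAL,cv2.CHAIN_APPROX_NONE)[0],key=cv2.contourArea)[:,0]
    h=cv2.convexHull(c)[:,0]
    W=np.array([ray(s,u0+(u+.5)/k-.5,v0+(v+.5)/k-.5,z)[:2] for u,v in h]); 
    r=cv2.minAreaRect((W*1000).astype(np.float32)); print(np.round(r[0],2),np.round(r[1],2),round(r[2],2))
    return r
E
python3 - <<'E'
from h import *
trayrect(load('w10'),.063,(225,10,410,245))
trayrect(load('w11'),.063,(225,20,410,245))
E
```

```text
[ 486.55 -331.16] [120.88 167.47] 0.46
[ 501.14 -119.86] [120.52 168.22] 0.52
```

```bash
python3 -c "
from h import *
plan((.4452,-.1264,.11),1.5796);plan((.4452,-.1264,.055),1.5796)"
```

```text
row [-0.0718, 0.1398, 0.0556, 0.0001, 0.0004, -0.0004]
row [-0.0718, 0.1948, 0.0557, 0.0001, 0.0004, -0.0004]
```

Request:
drive_tool(deltas=[[-0.02,0.03,0.02,0,0,0],[-0.04,0.06,0.04,0,0,0],[-0.06,0.09,0.055,0,0,0],[-0.072,0.12,0.0557,0,0,0],[-0.072,0.14,0.0557,0,0,0],[-0.072,0.16,0.0557,0,0,0],[-0.072,0.175,0.0557,0,0,0],[-0.072,0.188,0.0557,0,0,0],[-0.072,0.195,0.0557,0,0,0],[-0.072,0.195,0.0557,0,0,0]])

```text
clock: 19.15
tool_pos: [0.4445, -0.1267, 0.0539]
tcp_rot: [-0.497, -0.502, 0.502, 0.498]
contact_force: [0.1, -0.4, 0.2]
finger_gap: 0.351
```

```bash
python3 -c "
from h import *
st();wrist('w12.png')"
```

```text
19.15 tcp [ 0.4445 -0.1267  0.0539] phi 1.5795 ydir [-1.4e-03  4.0e-04 -1.0e+00] F [ 0.1 -0.4  0.2] gap 0.351 j [-0.54  0.19  2.01 -0.    0.94  2.6 ]
```

Request:
drive_tool(deltas=[[0,0,0,0,0,0],[0,0,0,0,0,0],[0,0,0,0,0,0],[0,0,0,0,0,0],[0,0,0,0,0,0]], gripper=0.0, grip_force=90)

```text
clock: 19.7
tool_pos: [0.4456, -0.1272, 0.0556]
tcp_rot: [-0.498, -0.502, 0.502, 0.497]
contact_force: [-2.6, 0.1, 5.8]
finger_gap: 0.065
```

```bash
python3 -c "
from h import *
st();wrist('w13.png')"
```

```text
19.7 tcp [ 0.4456 -0.1272  0.0556] phi 1.5801 ydir [ 9.0e-04 -1.2e-03 -1.0e+00] F [-2.6  0.1  5.8] gap 0.065 j [-0.53  0.18  2.01 -0.    0.95  2.6 ]
```

View pics/w12.png

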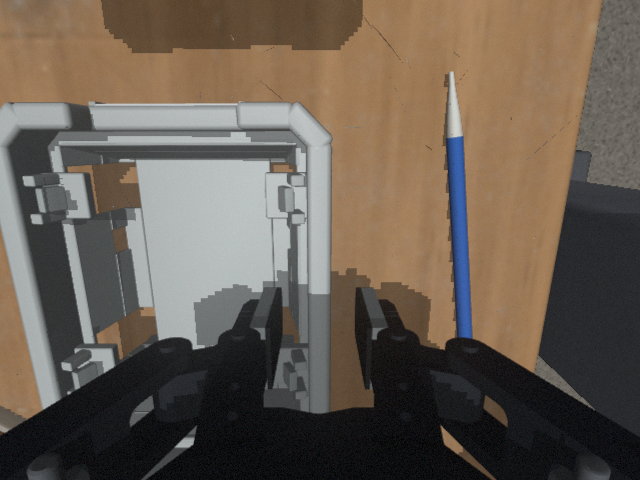

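View pics/w13.png

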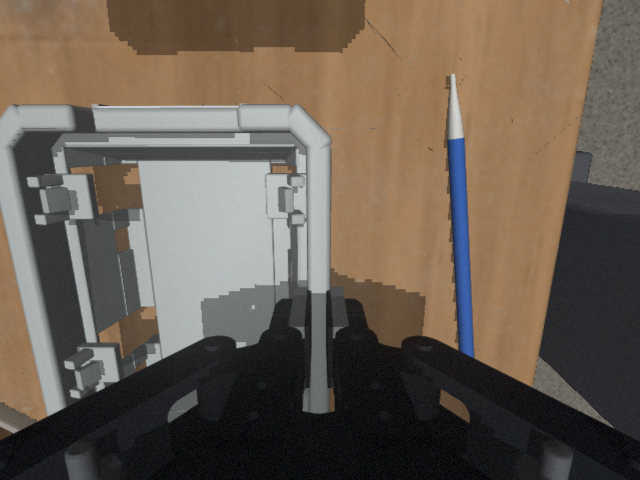

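```bash
python3 -c "
from h import *
plan((.4456,-.1272,.15),1.5796);plan((.430,-.338,.15),1.5796)"
```

```text
row [-0.0, -0.0943, -0.0, 0.0009, 0.0005, -0.0012]
row [-0.2107, -0.0941, 0.0175, 0.0009, 0.0005, -0.0012]
```

Request:
drive_tool(deltas=[[0,-0.01,0,0.001,0.0005,-0.001],[0,-0.03,0,0.001,0.0005,-0.001],[0,-0.06,0,0.001,0.0005,-0.001],[-0.01,-0.085,0.001,0.001,0.0005,-0.001],[-0.04,-0.094,0.004,0.001,0.0005,-0.001],[-0.08,-0.094,0.007,0.001,0.0005,-0.001],[-0.12,-0.094,0.01,0.001,0.0005,-0.001],[-0.16,-0.094,0.014,0.001,0.0005,-0.001],[-0.19,-0.094,0.0175,0.001,0.0005,-0.001],[-0.211,-0.094,0.0175,0.001,0.0005,-0.001]])

```text
clock: 20.75
tool_pos: [0.4294, -0.3404, 0.1504]
tcp_rot: [-0.498, -0.502, 0.502, 0.498]
contact_force: [0.1, 0.3, -2.4]
finger_gap: 0.067
```

Request:
drive_tool(deltas=[[0,0,0,0,0,0],[0,0,0,0,0,0]])

```text
clock: 20.95
tool_pos: [0.4291, -0.3403, 0.1505]
tcp_rot: [-0.498, -0.501, 0.502, 0.499]
contact_force: [0.2, 0.0, -2.4]
finger_gap: 0.069
```

```bash
python3 -c "
from h import *
st();wrist('w14.png');s=save('scene','s14.png');crop(s,'s14c.png',220,80,380,230,5)
plan((.430,-.338,.15),1.5796)
plan((.430,-.338,.10),1.5796)"
```

```text
20.95 tcp [ 0.4291 -0.3403  0.1505] phi 1.577 ydir [-3.e-04 -0.e+00 -1.e+00] F [ 0.2  0.  -2.4] gap 0.069 j [-0.89  0.21  1.75 -0.    1.19  2.25]
row [0.0012, 0.0004, -0.0007, -0.0004, -0.001, 0.0002]
row [0.0012, 0.0504, -0.0007, -0.0004, -0.001, 0.0002]
```

View pics/w14.png

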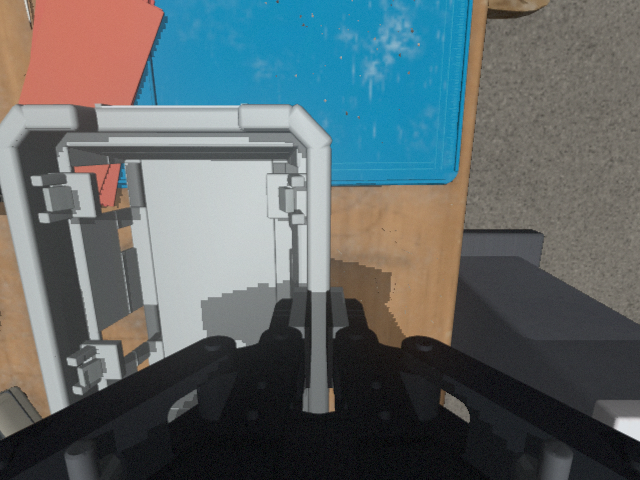

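View pics/s14c.png

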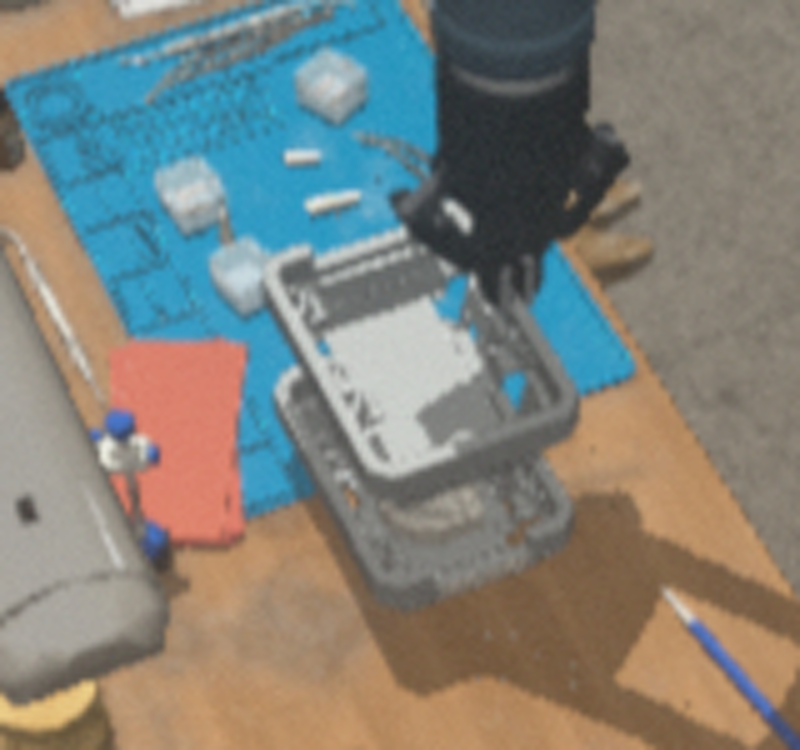

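```bash
python3 - <<'E'
from h import *
for n,z in (('w12',.064),('w13',.064),('w14',.159)):
    s=load(n); crop(s,n+'c.png',230,90,350,190,6)
    T=np.linalg.inv(s['world_to_cam'])@np.linalg.inv(s['hand_eye']); 
    a=ray(s,272,104,z)-T[:3,3]; b=ray(s,330,200,z)-T[:3,3]; print(n,'topedge dy',a.round(4),'outer dx',b.round(4))
E
```

```text
w12 topedge dy [ 0.0168 -0.0772  0.0101] outer dx [-0.0029 -0.0454  0.0101]
w13 topedge dy [ 0.017  -0.0774  0.0084] outer dx [-0.0029 -0.0451  0.0084]
w14 topedge dy [ 0.0168 -0.0774  0.0085] outer dx [-0.0031 -0.0452  0.0085]
```

View pics/w12c.png

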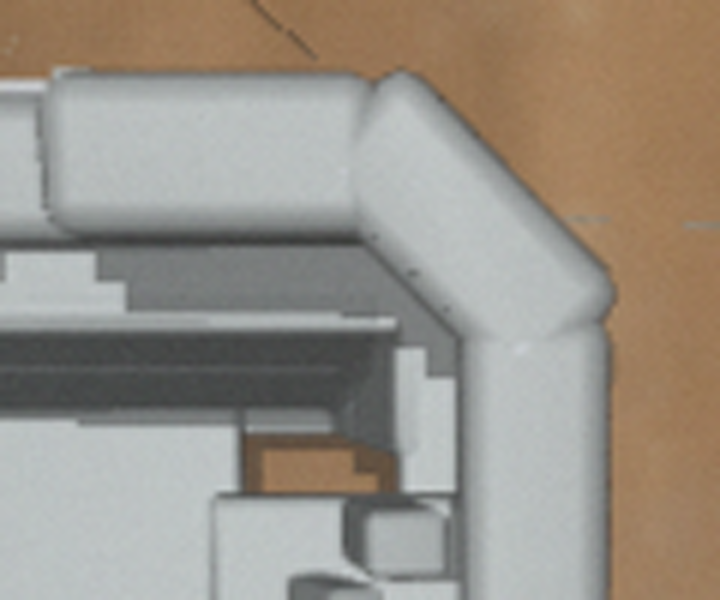

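View pics/w14c.png

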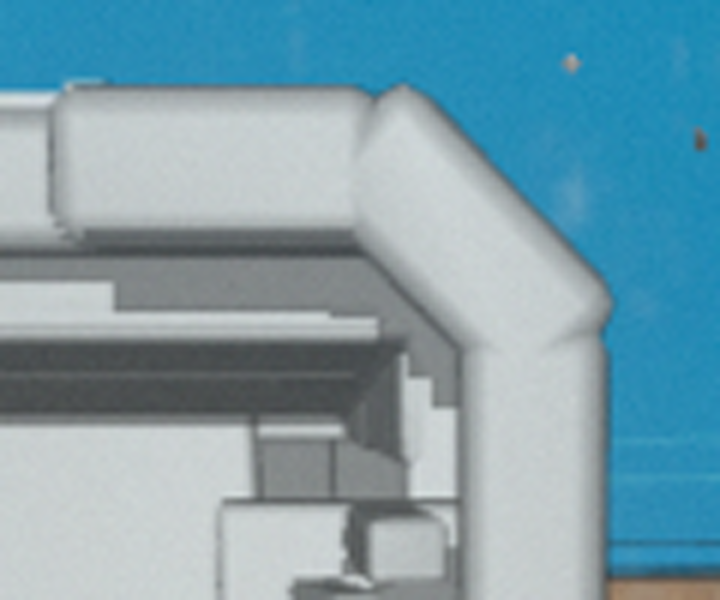

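```bash
python3 - <<'E'
from h import *
for n,z,v,u in (('w12',.064,102.2,331.5),('w14',.159,104.5,331.2)):
    s=load(n); T=np.linalg.inv(s['world_to_cam'])@np.linalg.inv(s['hand_eye'])
    for k in (0,.002): print(n,(ray(s,272,v,z+k)-T[:3,3]).round(4),(ray(s,u,150,z+k)-T[:3,3]).round(4))
E
```

```text
w12 [ 0.0168 -0.0778  0.0101] [-0.0031 -0.0626  0.0101]
w12 [ 0.0166 -0.0776  0.0121] [-0.0031 -0.0626  0.0121]
w14 [ 0.0168 -0.0772  0.0085] [-0.0033 -0.0625  0.0085]
w14 [ 0.0166 -0.0771  0.0105] [-0.0032 -0.0626  0.0105]
```

```bash
python3 -c "
from h import *
plan((.4299,-.3386,.113),1.5792)"
```

```text
row [0.0006, 0.0374, -0.0006, -0.0004, -0.0006, 0.0002]
```

Request:
drive_tool(deltas=[[0.0006,0.01,-0.0006,0,-0.001,0],[0.0006,0.02,-0.0006,0,-0.001,0],[0.0006,0.03,-0.0006,0,-0.001,0],[0.0006,0.037,-0.0006,0,-0.001,0],[0.0006,0.037,-0.0006,0,-0.001,0],[0.0006,0.037,-0.0006,0,-0.001,0]])

```text
clock: 21.65
tool_pos: [0.4298, -0.3385, 0.113]
tcp_rot: [-0.497, -0.502, 0.502, 0.498]
contact_force: [-1.0, 0.7, -2.1]
finger_gap: 0.067
```

```bash
python3 -c "
from h import *
st();plan((.4299,-.3386,.113),1.5792);s=save('scene','s15.png');crop(s,'s15c.png',220,80,380,230,5);wrist('w15.png');st();plan((.4299,-.3386,.103),1.5792)"
```

```text
21.65 tcp [ 0.4298 -0.3385  0.113 ] phi 1.5796 ydir [-8.e-04  7.e-04 -1.e+00] F [-1.   0.7 -2.1] gap 0.067 j [-0.88  0.26  1.77 -0.    1.11  2.25]
row [-0.0001, 0.0, -0.0001, -0.0008, 0.0004, 0.0007]
21.75 tcp [ 0.4301 -0.3389  0.1137] phi 1.5795 ydir [ 1.e-04 -4.e-04 -1.e+00] F [-0.5 -0.2 -1.9] gap 0.064 j [-0.88  0.26  1.77 -0.    1.11  2.25]
row [0.0004, 0.0107, 0.0002, 0.0001, 0.0003, -0.0004]
```

View pics/s15c.png

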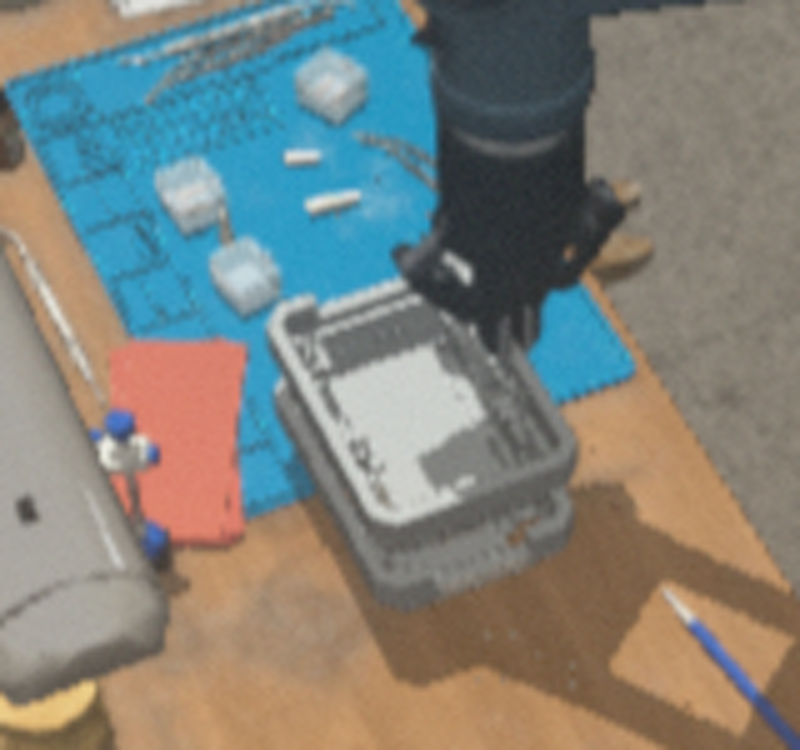

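View pics/w15.png

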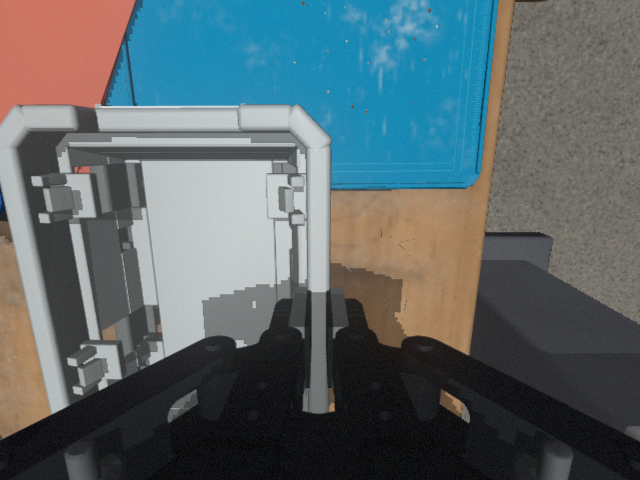

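Request:
drive_tool(deltas=[[0.0004,0.003,0.0002,0,0,0],[0.0004,0.006,0.0002,0,0,0],[0.0004,0.008,0.0002,0,0,0],[0.0004,0.0095,0.0002,0,0,0],[0.0004,0.0095,0.0002,0,0,0]])

```text
clock: 22.25
tool_pos: [0.43, -0.3387, 0.1042]
tcp_rot: [-0.498, -0.502, 0.502, 0.498]
contact_force: [0.1, 0.2, -1.2]
finger_gap: 0.072
```

```bash
python3 -c "
from h import *
st();plan((.4299,-.3386,.1015),1.5792)"
```

```text
22.25 tcp [ 0.43   -0.3387  0.1042] phi 1.5795 ydir [ 2.e-04 -6.e-04 -1.e+00] F [ 0.1  0.2 -1.2] gap 0.072 j [-0.88  0.27  1.78 -0.    1.09  2.25]
row [0.0001, 0.0027, 0.0001, 0.0002, 0.0003, -0.0006]
```

Request:
drive_tool(deltas=[[0,0.001,0,0,0,0],[0,0.002,0,0,0,0],[0,0.003,0,0,0,0],[0,0.003,0,0,0,0]])

```text
clock: 22.65
tool_pos: [0.4299, -0.3389, 0.1015]
tcp_rot: [-0.498, -0.502, 0.502, 0.498]
contact_force: [-2.6, 0.5, 4.5]
finger_gap: 0.07
```

```bash
python3 -c "
from h import *
st();wrist('w16.png');s=save('scene','s16.png');crop(s,'s16c.png',250,115,350,210,7)"
```

```text
22.65 tcp [ 0.4299 -0.3389  0.1015] phi 1.5795 ydir [ 1.e-04 -9.e-04 -1.e+00] F [-2.6  0.5  4.5] gap 0.07 j [-0.88  0.27  1.78 -0.    1.09  2.25]
```

View pics/s16c.png

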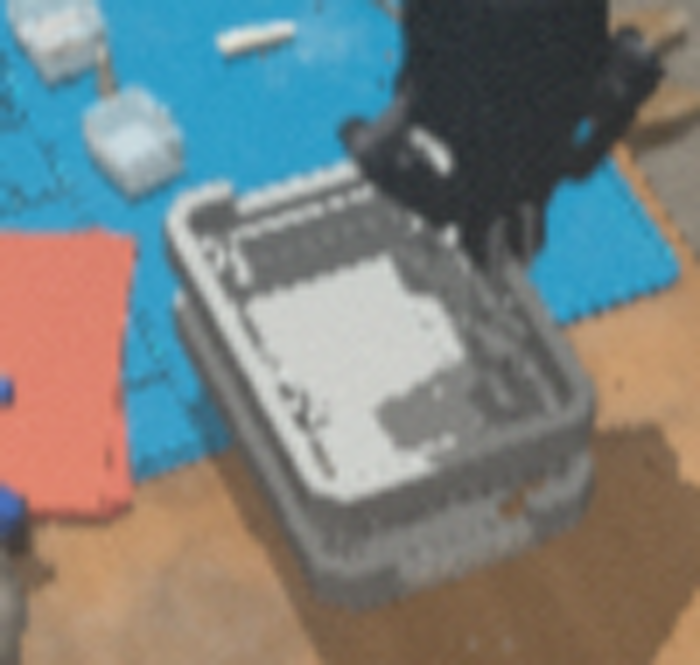

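Request:
drive_tool(deltas=[[0,-0.0003,0,0,0,0],[0,-0.0005,0,0,0,0],[0,-0.0005,0,0,0,0],[0,-0.001,0,0,0,0],[0,-0.02,0,0,0,0],[0,-0.05,0,0,0,0],[0,-0.09,0,0,0,0],[0,-0.13,0,0,0,0],[0,-0.15,0,0,0,0]], gripper=0.03)

```text
clock: 23.65
tool_pos: [0.431, -0.3398, 0.2556]
tcp_rot: [-0.5, -0.502, 0.503, 0.496]
contact_force: [0.5, -0.2, -1.2]
finger_gap: 0.351
```

```bash
python3 -c "
from h import *
st();plan((.486,-.262,.29),1.5796)"
```

```text
23.65 tcp [ 0.431  -0.3398  0.2556] phi 1.5797 ydir [ 0.0038 -0.0052 -1.    ] F [ 0.5 -0.2 -1.2] gap 0.351 j [-0.88  0.1   1.65 -0.    1.39  2.25]
row [0.0772, -0.0345, -0.0558, 0.0038, 0.0001, -0.0053]
```

Request:
drive_tool(deltas=[[0.04,-0.02,-0.03,0.004,0,-0.005],[0.077,-0.0345,-0.056,0.004,0,-0.005],[0.077,-0.0345,-0.056,0.004,0,-0.005],[0.077,-0.0345,-0.056,0.004,0,-0.005],[0.077,-0.0345,-0.056,0.004,0,-0.005]], gripper=0.0)

```text
clock: 24.15
tool_pos: [0.4855, -0.2624, 0.2891]
tcp_rot: [-0.497, -0.502, 0.503, 0.498]
contact_force: [0.3, 0.2, 0.3]
finger_gap: 0.0
```

```bash
python3 -c "
from h import *
st();s=wrist('w17.png');crop(s,'w17c.png',220,0,420,240,2.5)
trayrect(s,.064+.047,(220,0,420,245))
s=save('scene','s17.png');crop(s,'s17c.png',250,115,350,210,7)"
```

```text
24.15 tcp [ 0.4855 -0.2624  0.2891] phi 1.5796 ydir [-1.5e-03  2.0e-04 -1.0e+00] F [0.3 0.2 0.3] gap 0.0 j [-0.71  0.09  1.6  -0.    1.46  2.42]
[ 486.3  -331.32] [120.93 167.66] 0.41
```

View pics/w17.png

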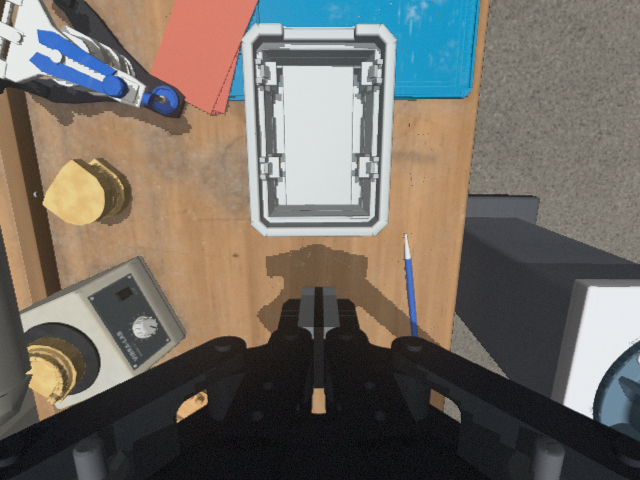

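View pics/s17c.png

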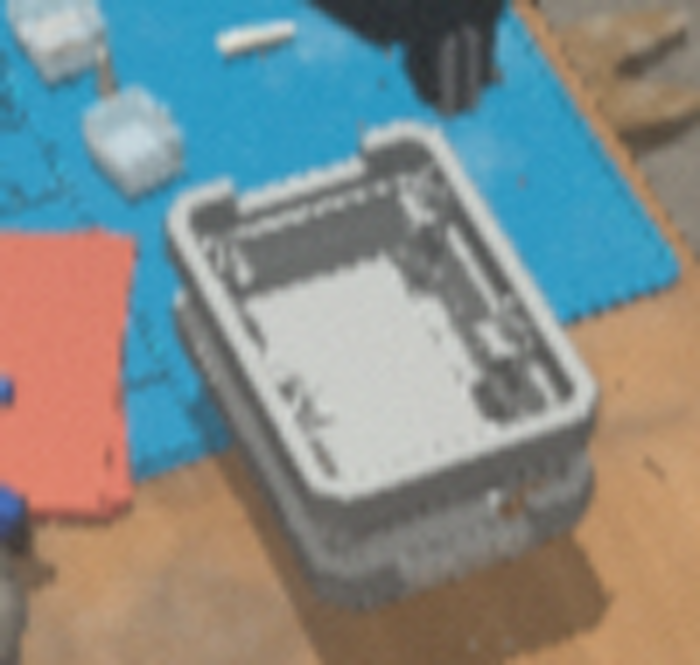

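```bash
python3 -c "
from h import *
plan((.4863,-.318,.15),3.150)"
```

```text
row [-0.0552, 0.1389, -0.0009, -0.0008, -1.5718, 0.0019]
```

Request:
drive_tool(deltas=[[-0.01,0.01,0,0,-0.149,0],[-0.02,0.02,0,0,-0.298,0],[-0.03,0.04,0,0,-0.447,0],[-0.04,0.05,0,0,-0.596,0],[-0.055,0.06,-0.001,0,-0.745,0],[-0.055,0.08,-0.001,0,-0.894,0],[-0.055,0.09,-0.001,0,-1.04,0],[-0.055,0.1,-0.001,0,-1.19,0],[-0.055,0.12,-0.001,-0.001,-1.34,0.001],[-0.055,0.139,-0.001,-0.001,-1.49,0.002]])

```text
clock: 25.25
tool_pos: [0.4854, -0.3188, 0.1486]
tcp_rot: [0.024, 0.707, -0.707, -0.025]
contact_force: [0.0, 0.4, -0.1]
finger_gap: -0.001
```

```bash
python3 -c "
from h import *
st();plan((.4863,-.318,.07),3.150)"
```

```text
25.25 tcp [ 0.4854 -0.3188  0.1486] phi 3.0723 ydir [-3.e-04  3.e-04 -1.e+00] F [ 0.   0.4 -0.1] gap -0.001 j [-0.79  0.28  1.66 -0.    1.2   0.85]
row [-0.0009, 0.0786, -0.0009, 0.0003, -0.0777, 0.0004]
```

Request:
drive_tool(deltas=[[-0.001,0.02,-0.001,0,-0.077,0],[-0.001,0.04,-0.001,0,-0.077,0],[-0.001,0.06,-0.001,0,-0.077,0],[-0.001,0.075,-0.001,0,-0.077,0],[-0.001,0.0785,-0.001,0,-0.077,0],[-0.001,0.0785,-0.001,0,-0.077,0]])

```text
clock: 25.85
tool_pos: [0.4858, -0.318, 0.0695]
tcp_rot: [-0.003, 0.708, -0.707, 0.002]
contact_force: [-0.2, -0.4, -0.2]
finger_gap: -0.0
```

Request:
drive_tool(deltas=[[0,0.003,0,0,0,0],[0,0.006,0,0,0,0],[0,0.009,0,0,0,0],[0,0.009,0,0,0,0]])

```text
clock: 26.25
tool_pos: [0.4857, -0.3179, 0.0604]
tcp_rot: [-0.003, 0.708, -0.707, 0.002]
contact_force: [-0.6, 1.1, -0.8]
finger_gap: -0.001
```

Request:
drive_tool(deltas=[[0,0.001,0,0,0,0],[0,0.002,0,0,0,0],[0,0.003,0,0,0,0],[0,0.003,0,0,0,0]])

```text
clock: 26.65
tool_pos: [0.4862, -0.3183, 0.0584]
tcp_rot: [-0.003, 0.707, -0.707, 0.002]
contact_force: [-1.6, 0.8, 6.1]
finger_gap: 0.003
```

Request:
drive_tool(deltas=[[0,0.001,0,0,0,0],[0,0.002,0,0,0,0],[0,0.002,0,0,0,0]])

```text
clock: 26.95
tool_pos: [0.4863, -0.3183, 0.0564]
tcp_rot: [-0.003, 0.707, -0.707, 0.002]
contact_force: [-0.0, -0.5, 0.5]
finger_gap: 0.002
```

Request:
drive_tool(deltas=[[0,0.001,0,0,0,0],[0,0.002,0,0,0,0],[0,0.003,0,0,0,0],[0,0.003,0,0,0,0]])

```text
clock: 27.35
tool_pos: [0.4863, -0.3182, 0.0531]
tcp_rot: [-0.003, 0.707, -0.707, 0.002]
contact_force: [-0.2, 0.8, -0.7]
finger_gap: -0.001
```

Request:
drive_tool(deltas=[[0,0.001,0,0,0,0],[0,0.002,0,0,0,0],[0,0.002,0,0,0,0]])

```text
clock: 27.65
tool_pos: [0.4864, -0.3183, 0.0529]
tcp_rot: [-0.003, 0.707, -0.707, 0.002]
contact_force: [-5.6, 4.4, 15.9]
finger_gap: 0.001
```

Request:
drive_tool(deltas=[[0,0.002,0,0,0,0],[0,0.002,0,0,0,0]])

```text
clock: 27.85
tool_pos: [0.4864, -0.3183, 0.0529]
tcp_rot: [-0.003, 0.707, -0.707, 0.002]
contact_force: [-6.4, 5.1, 17.9]
finger_gap: 0.003
```

Request:
drive_tool(deltas=[[0,-0.005,0,0,0,0],[0,-0.03,0,0,0,0],[0,-0.07,0,0,0,0],[0,-0.11,0,0,0,0],[0,-0.15,0,0,0,0],[0.04,-0.18,0,0,0,0],[0.08,-0.2,0,0,0,0],[0.09,-0.21,0,0,0,0],[0.09,-0.21,0,0,0,0]])

```text
clock: 28.75
tool_pos: [0.3963, -0.32, 0.2648]
tcp_rot: [0.002, -0.706, 0.708, -0.003]
contact_force: [0.1, -0.4, -0.0]
finger_gap: -0.003
```

```bash
python3 -c "
from h import *
st();s=wrist('w18.png');crop(s,'w18c.png',160,40,480,280,2.5)
s=save('scene','s18.png');crop(s,'s18c.png',250,115,350,210,7)"
```

```text
28.75 tcp [ 0.3963 -0.32    0.2648] phi -3.1356 ydir [ 0.0011 -0.0025 -1.    ] F [ 0.1 -0.4 -0. ] gap -0.003 j [-0.91  0.    1.73 -0.    1.41  0.65]
```

View pics/w18.png

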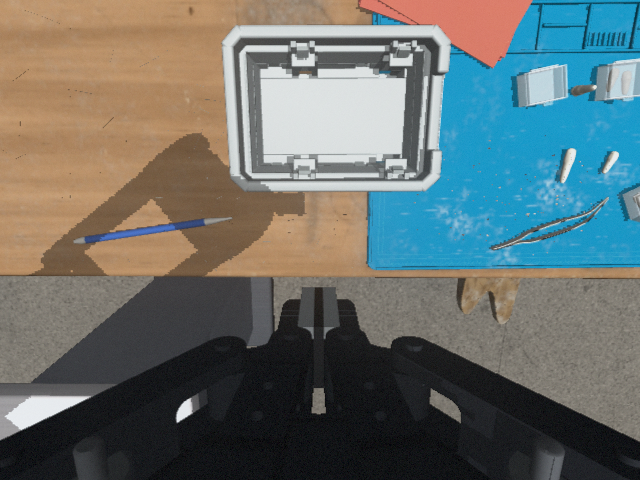

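View pics/s18c.png

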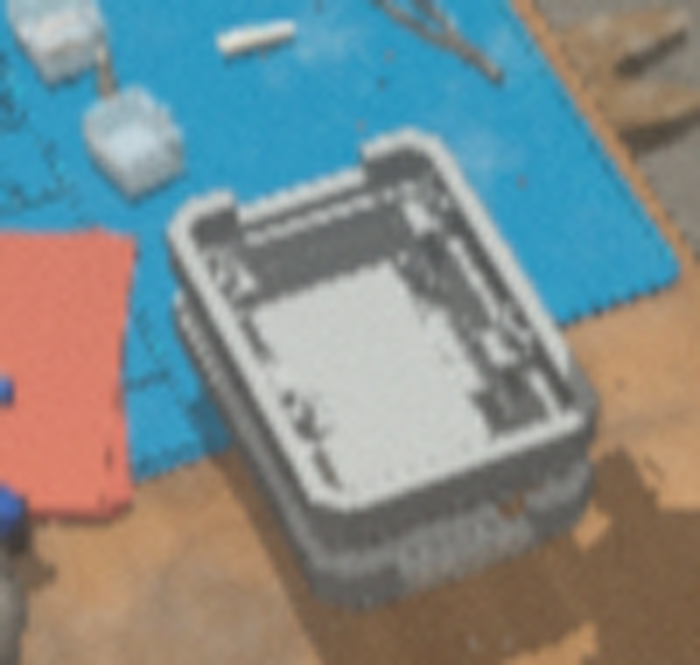

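```bash
python3 -c "
from h import *
plan((.4863,-.352,.15),3.150);plan((.4863,-.352,.06),3.150)"
```

```text
row [-0.0891, 0.1124, 0.0336, 0.0007, -0.001, 0.0008]
row [-0.0892, 0.2024, 0.0337, 0.0007, -0.001, 0.0008]
```

Request:
drive_tool(deltas=[[-0.045,0.02,0.02,0,0,0],[-0.085,0.06,0.03,0.001,0,0.001],[-0.089,0.1,0.0335,0.001,0,0.001],[-0.089,0.125,0.0335,0.001,0,0.001],[-0.089,0.155,0.0335,0.001,0,0.001],[-0.089,0.18,0.0335,0.001,0,0.001],[-0.089,0.195,0.0335,0.001,0,0.001],[-0.089,0.202,0.0335,0.001,0,0.001],[-0.089,0.202,0.0335,0.001,0,0.001]])

```text
clock: 29.75
tool_pos: [0.486, -0.3511, 0.0591]
tcp_rot: [-0.003, 0.708, -0.707, 0.002]
contact_force: [-0.8, 0.6, -0.2]
finger_gap: 0.001
```

Request:
drive_tool(deltas=[[0,0.002,0,0,0,0],[0,0.004,0,0,0,0],[0,0.004,0,0,0,0]])

```text
clock: 30.05
tool_pos: [0.4864, -0.3515, 0.0559]
tcp_rot: [-0.003, 0.707, -0.707, 0.003]
contact_force: [-0.1, 0.1, -0.0]
finger_gap: 0.001
```

Request:
drive_tool(deltas=[[0,0.001,0,0,0,0],[0,0.003,0,0,0,0],[0,0.004,0,0,0,0],[0,0.004,0,0,0,0]])

```text
clock: 30.45
tool_pos: [0.4867, -0.352, 0.053]
tcp_rot: [0.003, -0.707, 0.707, -0.003]
contact_force: [-1.1, 1.5, 6.9]
finger_gap: 0.003
```

Request:
drive_tool(deltas=[[0,0.002,0,0,0,0],[0,0.003,0,0,0,0]])

```text
clock: 30.65
tool_pos: [0.4869, -0.3523, 0.0527]
tcp_rot: [0.003, -0.707, 0.707, -0.003]
contact_force: [-8.7, 6.9, 26.5]
finger_gap: -0.004
```

Request:
drive_tool(deltas=[[0,-0.005,0,0,0,0],[0,-0.01,0.02,0,0,0],[0,-0.01,0.04,0,0,0],[0,-0.01,0.06,0,0,0],[0,-0.006,0.064,0,0,0],[0,-0.003,0.064,0,0,0],[0,0.002,0.064,0,0,0],[0,0.002,0.064,0,0,0]])

```text
clock: 31.45
tool_pos: [0.4874, -0.4149, 0.0502]
tcp_rot: [-0.003, 0.707, -0.707, 0.003]
contact_force: [0.8, 3.8, 3.7]
finger_gap: -0.001
```

```bash
python3 -c "
from h import *
st()"
```

```text
31.45 tcp [ 0.4874 -0.4149  0.0502] phi -3.133 ydir [-2.e-04  2.e-04 -1.e+00] F [0.8 3.8 3.7] gap -0.001 j [-0.89  0.53  1.55 -0.    1.07  0.67]
```

```bash
python3 -c "
from h import *
s=wrist('w19.png')
s=save('scene','s19.png');crop(s,'s19c.png',250,115,350,210,7)
s=save('top','t19.png')"
```

```text
(no output)
```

View pics/w19.png

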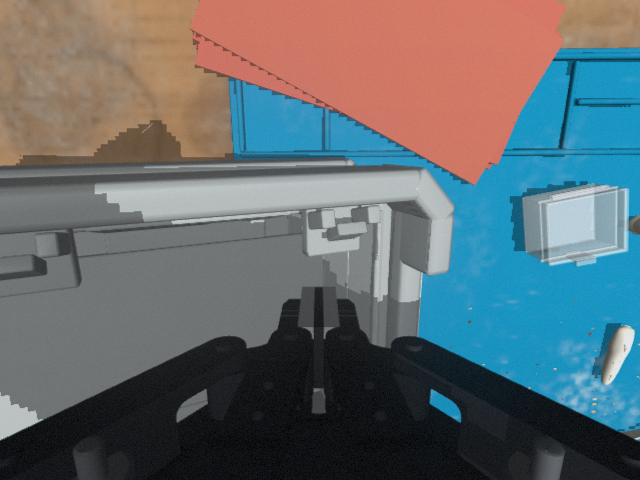

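View pics/s19c.png

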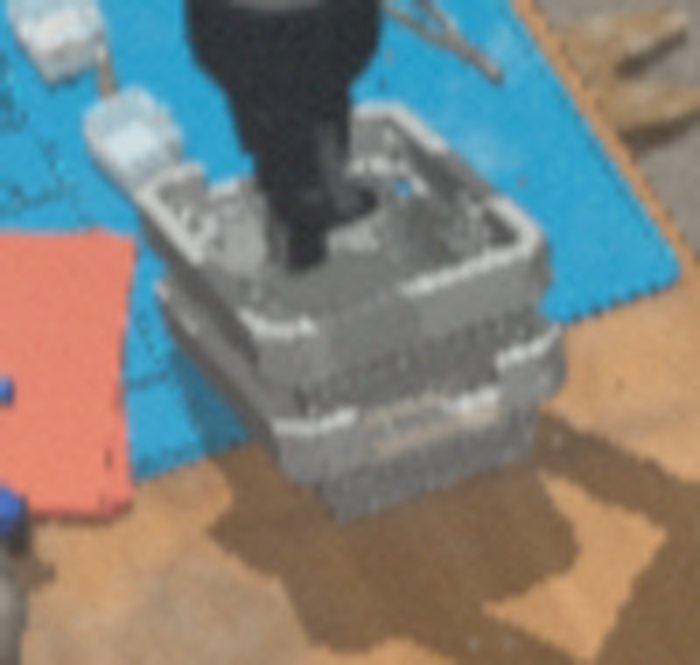

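Request:
drive_tool(deltas=[[0,0,-0.003,0,0,0],[0,-0.001,-0.006,0,0,0],[0,-0.002,-0.009,0,0,0],[0,-0.003,-0.012,0,0,0],[0,-0.004,-0.015,0,0,0],[0,-0.005,-0.018,0,0,0]])

```text
clock: 32.2
tool_pos: [0.4872, -0.3966, 0.0554]
tcp_rot: [-0.003, 0.707, -0.707, 0.003]
contact_force: [0.2, 0.6, 2.6]
finger_gap: -0.0
```

```bash
python3 -c "
from h import *
st()
s=save('scene','s20.png');crop(s,'s20c.png',250,115,350,210,7);wrist('w20.png')"
```

```text
32.2 tcp [ 0.4872 -0.3966  0.0554] phi -3.1328 ydir [-6.e-04  7.e-04 -1.e+00] F [0.2 0.6 2.6] gap -0.0 j [-0.87  0.5   1.58 -0.    1.07  0.69]
```

View pics/s20c.png

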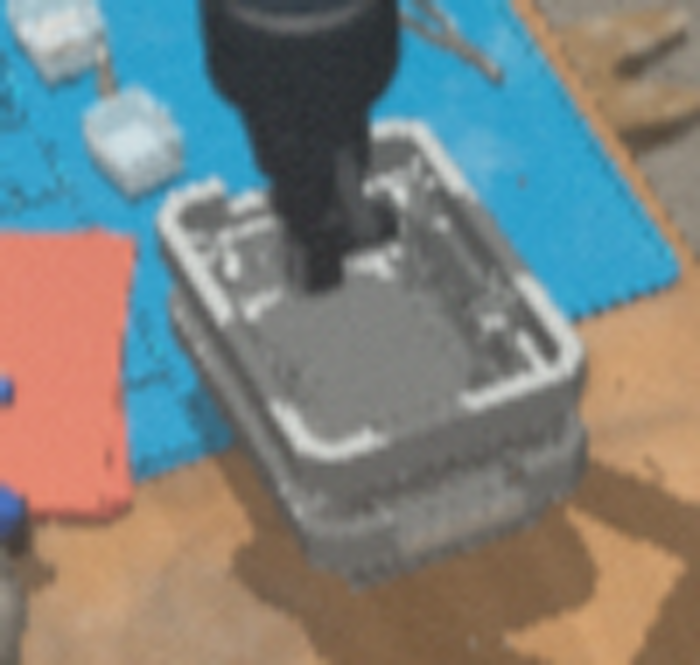

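View pics/w20.png

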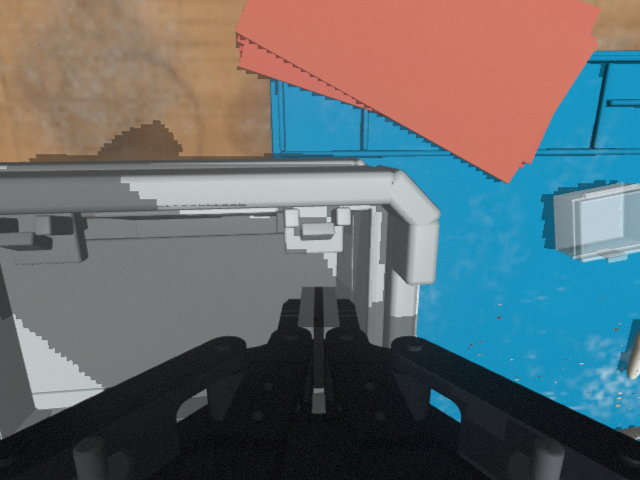

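Request:
drive_tool(deltas=[[0,-0.001,-0.002,0,0,0],[0,-0.002,-0.004,0,0,0],[0,-0.003,-0.006,0,0,0],[0,-0.004,-0.008,0,0,0],[0,-0.005,-0.01,0,0,0],[0,-0.006,-0.012,0,0,0],[0,-0.007,-0.014,0,0,0],[0,-0.008,-0.016,0,0,0]])

```text
clock: 33.1
tool_pos: [0.487, -0.3804, 0.0635]
tcp_rot: [-0.003, 0.707, -0.707, 0.003]
contact_force: [0.3, 0.6, -1.0]
finger_gap: 0.002
```

```bash
python3 -c "
from h import *
st()
s=save('scene','s21.png');crop(s,'s21c.png',250,115,350,210,7)"
```

```text
33.1 tcp [ 0.487  -0.3804  0.0635] phi -3.1326 ydir [-7.e-04  7.e-04 -1.e+00] F [ 0.3  0.6 -1. ] gap 0.002 j [-0.85  0.47  1.61 -0.    1.07  0.71]
```

View pics/s21c.png

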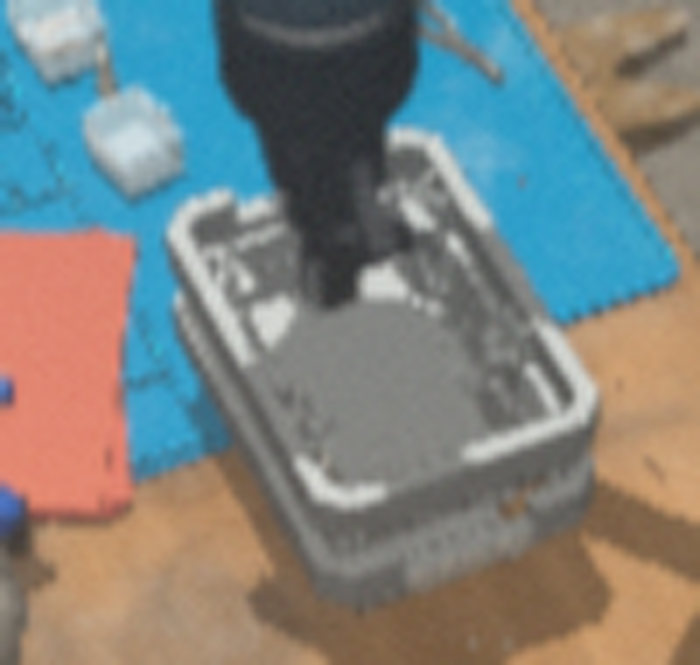

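```bash
python3 -c "
from h import *
plan((.487,-.370,.16),3.150);plan((.3963,-.32,.2648),3.150)"
```

```text
row [0.0001, -0.0963, -0.0101, 0.0009, 0.0008, 0.0007]
row [0.0904, -0.201, -0.061, 0.0009, 0.0008, 0.0007]
```

Request:
drive_tool(deltas=[[0,-0.02,-0.005,0.001,0.001,0.001],[0,-0.05,-0.01,0.001,0.001,0.001],[0,-0.096,-0.01,0.001,0.001,0.001],[0.03,-0.13,-0.03,0.001,0.001,0.001],[0.06,-0.17,-0.05,0.001,0.001,0.001],[0.09,-0.201,-0.061,0.001,0.001,0.001],[0.09,-0.201,-0.061,0.001,0.001,0.001],[0.09,-0.201,-0.061,0.001,0.001,0.001]])

```text
clock: 33.95
tool_pos: [0.3967, -0.3205, 0.2662]
tcp_rot: [0.002, -0.706, 0.708, -0.004]
contact_force: [0.6, 0.1, 0.3]
finger_gap: 0.0
```

```bash
python3 -c "
from h import *
st();s=wrist('w22.png');crop(s,'w22c.png',210,10,470,205,3)
trayrect(s,.064+.041,(205,5,465,205))
crop(load('w18'),'w18c.png',210,10,470,205,3);trayrect(load('w18'),.064+.041,(205,5,465,205))
s=save('scene','s22.png');crop(s,'s22c.png',250,115,350,210,7)"
```

```text
33.95 tcp [ 0.3967 -0.3205  0.2662] phi -3.1341 ydir [ 0.0026 -0.0029 -1.    ] F [0.6 0.1 0.3] gap 0.0 j [-0.91  0.    1.73  0.    1.41  0.65]
[ 485.08 -332.29] [120.54 167.64] 0.9
[ 485.31 -331.55] [120.39 167.59] 0.3
```

View pics/w22c.png

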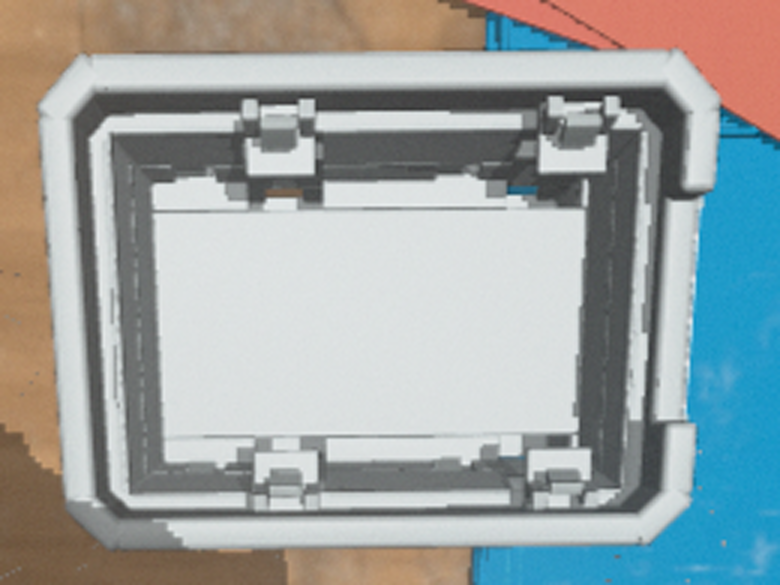

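View pics/w18c.png

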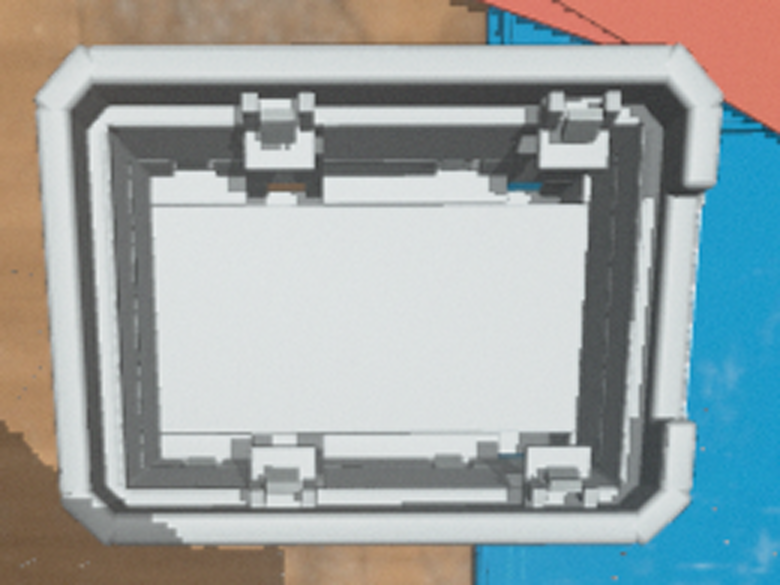

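View pics/s22c.png

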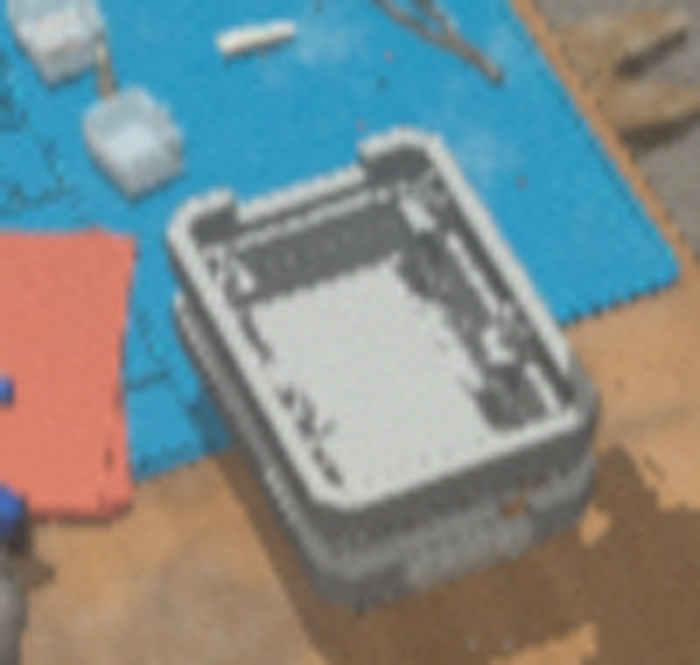

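```bash
python3 -c "
from h import *
plan((.486,-.290,.15),3.150);plan((.486,-.290,.0575),3.150)"
```

```text
row [-0.0896, 0.1138, -0.0291, 0.001, -0.0003, 0.0003]
row [-0.0896, 0.2063, -0.029, 0.001, -0.0003, 0.0003]
```

Request:
drive_tool(deltas=[[-0.045,0.02,-0.02,0.001,0,0],[-0.085,0.06,-0.029,0.001,0,0],[-0.09,0.1,-0.029,0.001,0,0],[-0.09,0.125,-0.029,0.001,0,0],[-0.09,0.155,-0.029,0.001,0,0],[-0.09,0.18,-0.029,0.001,0,0],[-0.09,0.195,-0.029,0.001,0,0],[-0.09,0.206,-0.029,0.001,0,0],[-0.09,0.206,-0.029,0.001,0,0]])

```text
clock: 34.95
tool_pos: [0.4856, -0.2893, 0.0559]
tcp_rot: [-0.004, 0.708, -0.706, 0.002]
contact_force: [-0.3, -0.8, 0.3]
finger_gap: 0.002
```

Request:
drive_tool(deltas=[[0,0.001,0,0,0,0],[0,0.002,0,0,0,0],[0,0.003,0,0,0,0],[0,0.003,0,0,0,0]])

```text
clock: 35.35
tool_pos: [0.486, -0.2897, 0.0537]
tcp_rot: [-0.003, 0.708, -0.707, 0.002]
contact_force: [0.0, 0.3, -0.1]
finger_gap: -0.0
```

Request:
drive_tool(deltas=[[0,0.001,0,0,0,0],[0,0.002,0,0,0,0],[0,0.003,0,0,0,0]])

```text
clock: 35.65
tool_pos: [0.4864, -0.2894, 0.0516]
tcp_rot: [-0.003, 0.708, -0.706, 0.002]
contact_force: [-2.5, 7.0, 14.0]
finger_gap: 0.001
```

Request:
drive_tool(deltas=[[0,0.002,0,0,0,0],[0,0.003,0,0,0,0]])

```text
clock: 35.85
tool_pos: [0.4865, -0.2879, 0.0504]
tcp_rot: [-0.003, 0.709, -0.706, 0.002]
contact_force: [-6.3, 11.9, 24.1]
finger_gap: -0.002
```

Request:
drive_tool(deltas=[[0,-0.01,0,0,0,0],[0,-0.012,0.015,0,0,0],[0,-0.012,0.035,0,0,0],[0,-0.012,0.055,0,0,0],[0,-0.01,0.062,0,0,0],[0,-0.007,0.062,0,0,0],[0,-0.005,0.062,0,0,0],[0,-0.005,0.062,0,0,0]])

```text
clock: 36.65
tool_pos: [0.4865, -0.3488, 0.0541]
tcp_rot: [-0.004, 0.709, -0.705, 0.002]
contact_force: [0.8, -0.6, -0.1]
finger_gap: -0.001
```

Request:
drive_tool(deltas=[[0,0.001,0,0,0,0],[0,0.002,0,0,0,0],[0,0.003,0,0,0,0]])

```text
clock: 36.95
tool_pos: [0.4868, -0.3486, 0.0528]
tcp_rot: [-0.004, 0.709, -0.705, 0.002]
contact_force: [-5.9, 4.6, 18.9]
finger_gap: -0.004
```

Request:
drive_tool(deltas=[[0,-0.02,0,0,0,0],[0,-0.05,0,0,0,0],[0,-0.1,0,0,0,0],[0.03,-0.14,-0.01,0,0,0],[0.06,-0.18,-0.02,0,0,0],[0.09,-0.212,-0.028,0,0,0],[0.09,-0.212,-0.028,0,0,0],[0.09,-0.212,-0.028,0,0,0]])

```text
clock: 37.75
tool_pos: [0.3973, -0.3226, 0.2666]
tcp_rot: [-0.004, 0.708, -0.706, 0.003]
contact_force: [-0.3, -0.5, -0.2]
finger_gap: 0.0
```

```bash
python3 -c "
from h import *
st();s=wrist('w23.png');crop(s,'w23c.png',210,10,470,205,3)
trayrect(s,.064+.041,(205,5,465,205))
s=save('scene','s23.png');crop(s,'s23c.png',250,115,350,210,7)"
```

```text
37.75 tcp [ 0.3973 -0.3226  0.2666] phi -3.1323 ydir [-0.0012  0.0033 -1.    ] F [-0.3 -0.5 -0.2] gap 0.0 j [-0.91  0.01  1.72  0.    1.41  0.65]
[ 484.95 -332.41] [120.64 167.63] 0.76
```

View pics/w23c.png

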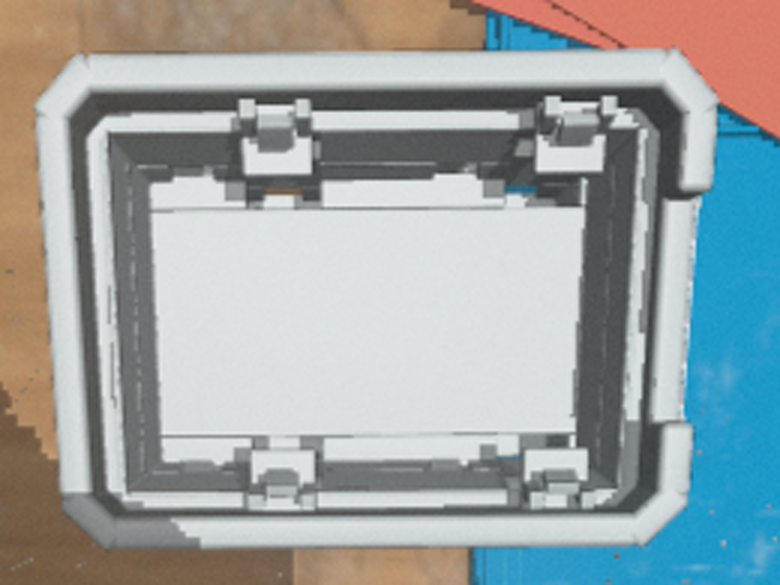

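View pics/s23c.png

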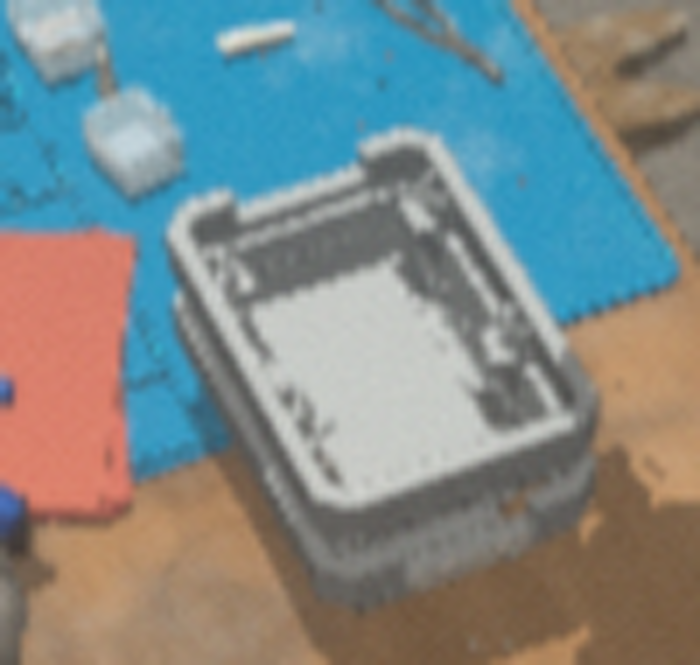

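```bash
python3 -c "
from h import *
plan((.486,-.290,.15),3.150);plan((.486,-.290,.0565),3.150)"
```

```text
row [-0.0895, 0.1141, -0.0304, 0.007, 0.0015, 0.0039]
row [-0.0899, 0.2076, -0.0297, 0.007, 0.0015, 0.0039]
```

Request:
drive_tool(deltas=[[-0.045,0.02,-0.02,0.007,0.001,0.004],[-0.085,0.06,-0.03,0.007,0.001,0.004],[-0.09,0.1,-0.03,0.007,0.001,0.004],[-0.09,0.125,-0.03,0.007,0.001,0.004],[-0.09,0.155,-0.03,0.007,0.001,0.004],[-0.09,0.18,-0.03,0.007,0.001,0.004],[-0.09,0.198,-0.03,0.007,0.001,0.004],[-0.09,0.2065,-0.03,0.007,0.001,0.004],[-0.09,0.2065,-0.03,0.007,0.001,0.004],[-0.09,0.2065,-0.03,0.007,0.001,0.004]])

```text
clock: 38.85
tool_pos: [0.4864, -0.2898, 0.0576]
tcp_rot: [-0.003, 0.707, -0.707, 0.003]
contact_force: [-0.1, -1.2, -0.2]
finger_gap: 0.0
```

Request:
drive_tool(deltas=[[0,0.002,0,0,0,0],[0,0.003,0,0,0,0],[0,0.003,0,0,0,0]])

```text
clock: 39.15
tool_pos: [0.4868, -0.2901, 0.0552]
tcp_rot: [0.003, -0.707, 0.707, -0.004]
contact_force: [0.6, -0.7, 0.9]
finger_gap: -0.0
```

Request:
drive_tool(deltas=[[0,0.0005,0,0,0,0],[0,0.001,0,0,0,0]])

```text
clock: 39.35
tool_pos: [0.487, -0.2903, 0.0546]
tcp_rot: [0.003, -0.707, 0.708, -0.004]
contact_force: [0.7, -0.7, 0.7]
finger_gap: -0.003
```

Request:
drive_tool(deltas=[[0,0.0005,0,0,0,0],[0,0.001,0,0,0,0]])

```text
clock: 39.55
tool_pos: [0.487, -0.2904, 0.0537]
tcp_rot: [0.003, -0.707, 0.708, -0.004]
contact_force: [0.2, 0.2, 0.4]
finger_gap: 0.002
```

Request:
drive_tool(deltas=[[0,0.0005,0,0,0,0],[0,0.001,0,0,0,0]])

```text
clock: 39.75
tool_pos: [0.487, -0.2904, 0.0527]
tcp_rot: [0.003, -0.707, 0.708, -0.004]
contact_force: [-0.2, 0.2, 1.0]
finger_gap: 0.003
```

Request:
drive_tool(deltas=[[0,0.0005,0,0,0,0],[0,0.0008,0,0,0,0]])

```text
clock: 39.95
tool_pos: [0.4871, -0.2903, 0.0522]
tcp_rot: [0.003, -0.707, 0.708, -0.004]
contact_force: [-2.0, 2.0, 6.5]
finger_gap: 0.002
```

Request:
drive_tool(deltas=[[0,-0.003,0,0,0,0],[0,-0.02,0,0,0,0],[0,-0.06,0,0,0,0],[0,-0.1,0,0,0,0],[0,-0.14,0,0,0,0],[0.02,-0.18,-0.03,0,0,0],[0.04,-0.2,-0.07,0,0,0],[0.05,-0.2,-0.12,0,0,0],[0.05,-0.2,-0.16,0,0,0],[0.05,-0.2,-0.16,0,0,0]])

```text
clock: 40.95
tool_pos: [0.4346, -0.1262, 0.2522]
tcp_rot: [-0.004, 0.707, -0.707, 0.005]
contact_force: [-0.4, -0.4, 0.1]
finger_gap: -0.005
```

```bash
python3 -c "
from h import *
st();s=save('scene','s24.png');crop(s,'s24c.png',250,115,350,210,7)
s=save('top','t24.png')
t=load('top1')
d=cv2.absdiff(t['pixels'],s['pixels']).max(2)
for n,u,v in [('jar',248,179),('orange',283,199),('pen',337,318),('bowl',205,165)]: print(n,d[v-14:v+14,u-14:u+14].mean())
crop(s,'t24c.png',150,120,480,340,2.4)"
```

```text
40.95 tcp [ 0.4346 -0.1262  0.2522] phi -3.1283 ydir [ 0.0022  0.     -1.    ] F [-0.4 -0.4  0.1] gap -0.005 j [-0.55 -0.12  1.88  0.    1.39  1.01]
jar 3.0357142857142856
orange 2.996173469387755
pen 18.408163265306122
bowl 2.7818877551020407
```

View pics/t24c.png

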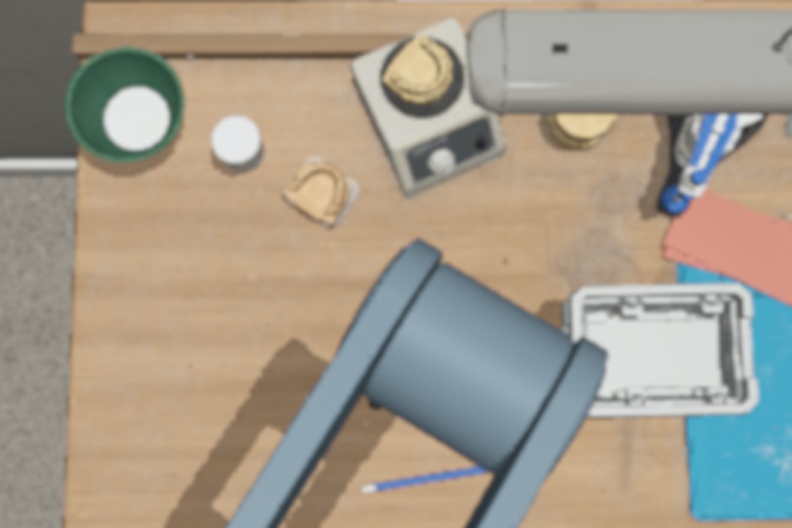

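View pics/s24c.png

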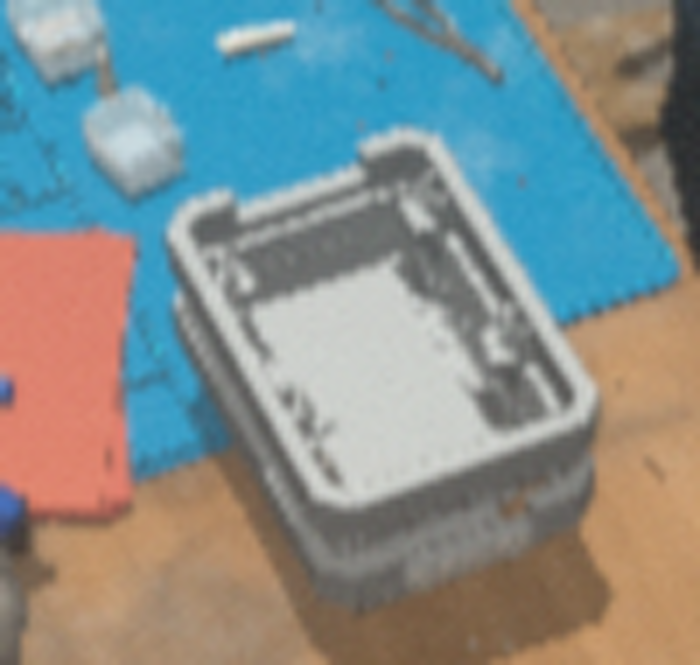

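```bash
python3 -c "
from bench import close_job; print(close_job())"
```

```text
the job is handed in; nothing more can be done
None
```

I handed the job in at about 41 s of the 72 s. The upper tray is stacked half round over the cast and looks fully home, but I made one mistake that leaves the cast's final position unconfirmed.

**What I did:** I lifted the upper tray out and put it aside, already turned half round. The cast went on the lower tray's floor, about 3 mm from the middle by the wrist camera. I then set the upper tray on the catches and pressed it until it snapped.

**The mistake:** While moving to a second checking point, I got a sign wrong and pushed the closed fingers against the upper tray's end wall. The latched stack tipped, by roughly 20° from the picture. I eased it back down, and it ended flat within about 1 mm and 0.6° of where it had been. The trays stayed latched together.

**Last checks:**
- **Height:** With the fingers I felt the upper floor at 53 mm near one end and 52.5 mm near the other. That matches the home height of 53 mm and a tilt of about 0.01 rad, within the limit.
- **One disagreement:** Pressing harder at the +y (lower tray's label) end, the floor gave to 50.4 mm at 24 N. I did not establish why. A light touch there afterwards found it at 52.5 mm again.
- **Centring:** Before pressing, the camera put the upper tray within about 0.3 mm of the lower one.
- **Other things on the bench:** The jar, orange cast and bowl have not moved. The last picture shows part of the pen, hidden behind the arm; that part is where it was.
- **Cast:** It could not be seen under the upper tray after the tipping. It may have slid along the floor. By the stated floor size it should still be within the 35 mm limit, but with only about 1.5 mm to spare if it slid all the way.

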